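# Rotate the soap stock from the stock rack to the display rack

### The arm

A 7-joint arm with a two-finger parallel gripper is mounted at the origin on a cart in front of the work surface, level with it; the furniture and walls round the work are solid. World frame = base frame: x ahead of the robot, y to its left, z up, the work surface at z = 0. Lengths are in mm, angles in rad, forces in N, time in s.
With the tool pointing down it reaches from about 400 to 850 mm from the base axis. Payload 4.5 kg.
Tool frame: the origin (TCP) lies at the very end of the fingers, on their centre line; the grasp point (between the pads) lies 19 mm behind it; z points along the fingers, y is the line along which they close (so a half turn about z gives the same grasp; the last joint's range is limited). The gripper opens to 88 mm and grips with 3 to 60 N. Pads are 18 mm wide; open, the fingers measure 123 mm over their backs; the gripper's body (75 mm by 187 mm) begins 45 mm behind the grasp point.
Start: joints at [1.137, 0.689, -0.195, 1.565, 0.157, 0.902, -0.215], TCP at [281.858, -557.861, 238.743] pointing down, gripper open.
Joint ranges: [-3.01, 3.01], [-0.46, 2.08], [-1.47, 1.51], [0.13, 2.56], [-1, 4.14], [0.04, 2.09], [-2.66, 2.66]. Speed limits (rad/s): [2.57, 2.57, 3.14, 3.14, 3.14, 3.14, 3.14].

### API

Orientations are given as a rotation vector (axis times angle).
In Python, from plant import state, read_camera, hand_in, regions_of, place_of gives the robot as it stands.
- The arm moves only by the tool move_arm, never from a script. Its argument "plan" is one flat list of numbers, 7 for each row, row after row: the shift along the tool's x, y, z normalised to -1 to 1, where 1 is 0.03 m, then the turn, a rotation vector about the tool's x, y, z normalised to -1 to 1, where 1 is 0.12 rad, then the closure, from -1 (fully open) to 1 (shut). In form: [x, y, z, wx, wy, wz, gripper, x, y, z, wx, wy, wz, gripper, ...]. A call has 1 to 8 rows; each row shifts and turns the commanded pose from where the row before left it, along the tool's axes as they then stand; what a row does not reach is not made up. A row lasts 1/12 s, in which the tool goes at most 41.7 mm and 7.16 degrees, less where a joint would pass 70% of its speed; a pose out of reach is approached as far as the arm can. A call with a number of a shift or a turn outside -1 to 1 is refused whole. A call with a gripper value outside its range is refused whole. The fingers move at their own pace and stop on an object; the grip force is fixed at half the most. Time passes only in rows, so rows that do not move let the fingers close. It gives the time, the measured TCP pose, the force, the opening and the grip force at its end, in the units of the state.
- state(): the state, without advancing time (a new reading comes with each control period).
- read_camera(name): name is "side" or "top"; returns a dict with "pixels" (384x512x3 uint8, red, green, blue), "vertical_fov" (degrees; the focal length in pixels is half the picture's height over the tangent of half this angle, whatever the lens; pixels are square), "cx", "cy" (the principal point, pixels), "k1" (the pictures are not rectified: a ray, as slopes to the right and down, at radius r is drawn at 1 + k1 r^2 times it, then the intrinsics apply), "position" and "rotation" of the camera in the world. Camera axes: x right, y down, z forward; pixel columns grow to the right and rows downward; lengths in mm; the calibration is good to about 2 mm. A picture is of the moment at which its call begins. There is no depth.
- hand_in(): hands the job in; it is judged then, once.
Trained networks look in the newest picture that a camera, given by its name, has taken for a name from the list of things; names that differ only in an ending like _2 or _b are one class to them, and where a whole thing is asked for, a point or a joint stands for the part that bears it (a point fixed in the world has none). Each returns a list of dicts, best first, with "conf" (0 to 1); they miss things now and then, are a little off and sometimes report something else, mostly with a low value. They report only what shows in the picture. A call takes as long as a camera call.
- regions_of(camera, thing): "pixels" (384x512 bool, what is visible of it).
- place_of(camera, thing): "at" ([x, y, z] in mm, in world coordinates, good to about 4 mm: a listed point, or the origin of a listed thing).
The state is a dict: "clock": time; "joints": joint angles; "joint_velocities": joint speeds; "tau": joint torques, N m; "tool_pos": TCP position; "orientation": TCP orientation; "wrist_force": force on the tool from outside, world axes, zero at the start; "ft_torque": the same for the moment, N m; "gripper_width": finger opening in mm; "grip_force": force on a finger pad.
Only numpy, scipy, OpenCV 4.12 (cv2) and the standard library are available. Lean on these libraries where they do the work, as an engineer would, in place of code of your own. Each camera call takes 0.05 s, during which the arm holds its last target. There are 200 camera calls.

### The job

Restock the dark display rack with the four boxed soaps from the pale stock rack, one in each bay, standing on end as they do now and in the middle of the bay. The stock rack was packed from its left end and customers take from the right end of the display, where the red stop is, so reverse the row to sell the oldest first: the leftmost soap of the stock rack goes in the display's rightmost bay, the next one in the bay to the left of it, and so on until the rightmost soap stands in the leftmost bay.

Things in the scene. Friction and masses are not known exactly. Their poses are not given: they have to be found in the camera images.
- stock_rack: Pale plywood carrying board, 92 (its x) x 246 (its y) x 10 mm, fixed on the counter; four identical pale saddles stand on it in a row along its y, at y = 87, 29, -29, -87 mm. Origin: centre of its underside (z = 0). Its -x side faces the robot, +y is its left end seen from the robot, z up.
- display: Dark wooden display rack, 90 (its x) x 244 (its y) mm, fixed; brass rail with blank white tickets in front, red stop on its right end. Origin: centre of its underside (z = 0); -x faces the robot, +y is its left end seen from the robot, z up. Four bays centred at y = 87, 29, -29, -87 mm, x = 0: floor at z = 10 mm, each 46 mm (y) x 78 mm (x) between bars 22 mm high (red stop 35 mm).
- soap_orange: Orange-yellow boxed soap, loose, 58 (its x) x 30 (its y, the gripping width) x 88 mm (its z), about 60 to 130 g. Starts standing on end in a saddle of the stock rack, about 28 mm from the next one, its y along the row. Origin: centre of its underside, z up; half a turn about z makes no difference.
- soap_blue: Light-blue boxed soap, loose, 58 (its x) x 30 (its y, the gripping width) x 88 mm (its z), about 60 to 130 g. Starts standing on end in a saddle of the stock rack, about 28 mm from the next one, its y along the row. Origin: centre of its underside, z up; half a turn about z makes no difference.
- soap_green: Green boxed soap with pale panels, loose, 58 (its x) x 30 (its y, the gripping width) x 88 mm (its z), about 60 to 130 g. Starts standing on end in a saddle of the stock rack, about 28 mm from the next one, its y along the row. Origin: centre of its underside, z up; half a turn about z makes no difference.
- soap_violet: Violet boxed soap with pale panels, loose, 58 (its x) x 30 (its y, the gripping width) x 88 mm (its z), about 60 to 130 g. Starts standing on end in a saddle of the stock rack, about 28 mm from the next one, its y along the row. Origin: centre of its underside, z up; half a turn about z makes no difference.
- saddle_orange: The saddle of the stock rack in which the orange-yellow boxed soap stands at the start (all four saddles look alike and are fixed to the rack, 80 x 56 mm). Origin: centre of its underside, 10 mm above the counter, axes as the rack's; floor 4 mm above that; two lips 16 mm high, 46 mm apart.
- saddle_blue: The saddle of the stock rack in which the light-blue boxed soap stands at the start (all four saddles look alike and are fixed to the rack, 80 x 56 mm). Origin: centre of its underside, 10 mm above the counter, axes as the rack's; floor 4 mm above that; two lips 16 mm high, 46 mm apart.
- saddle_green: The saddle of the stock rack in which the green boxed soap stands at the start (all four saddles look alike and are fixed to the rack, 80 x 56 mm). Origin: centre of its underside, 10 mm above the counter, axes as the rack's; floor 4 mm above that; two lips 16 mm high, 46 mm apart.
- saddle_violet: The saddle of the stock rack in which the violet boxed soap stands at the start (all four saddles look alike and are fixed to the rack, 80 x 56 mm). Origin: centre of its underside, 10 mm above the counter, axes as the rack's; floor 4 mm above that; two lips 16 mm high, 46 mm apart.

How it is judged:
By the outcome, as a careful person would: the job done as asked, in the order asked, and still so for the second after the job is handed in, with the robot touching nothing.
It also fails if it takes over 109 s, if anything falls off the work surface, if the arm or the gripper's body presses on something with over 40 N, if the wrist force passes 120 N, or if a joint passes its speed limit or range.

## Working session

There is one attempt and no reset: what is moved stays moved. The work goes in short steps, Python scripts to look and compute and a tool call to move; the robot and the scene stay as the last step left them, time stands still between calls to the robot, and variables do not carry over. Pictures are saved under pics/ and viewed, at most 14 in all, crops included, and the job is handed in when it is done.

Besides the shell and the picture viewer there is one more tool, called after "Call:" in YAML: its name, and indented under it one key for each argument. move_arm: Moves the arm, as the interface text tells. Scaled input: -1 to 1 covers 0.03 m each way for a shift and 0.12 rad each way for a turn. Its arguments: {"type":"object","properties":{"plan":{"type":"array","items":{"type":"number","minimum":-1,"maximum":1}}},"required":["plan"]}

```bash
mkdir -p pics; cat > h.py <<'E'
import numpy as np,cv2
from plant import *
from scipy.spatial.transform import Rotation as R
E
python3 - <<'E'
from h import *
s=state();print(s)
print(R.from_rotvec(s['orientation']).as_matrix().round(3))
for c in ['side','top']:
    d=read_camera(c);cv2.imwrite(f'pics/{c}0.png',d['pixels'][...,::-1])
    print(c,{k:v for k,v in d.items() if k!='pixels'})
    for t in ['stock_rack','display','soap_orange','soap_blue','soap_green','soap_violet','saddle_orange','saddle_blue','saddle_green','saddle_violet']:
        print(t,[(np.round(p['at'],1).tolist(),round(p['conf'],2)) for p in place_of(c,t)][:4])
E
```

```text
{'clock': 0.0, 'joints': array([ 1.13680799,  0.68997913, -0.19453799,  1.56636394,  0.15728467,
        0.90249501, -0.21510589]), 'joint_velocities': array([ 2.08812446e-05,  2.17551856e-04,  2.13651102e-05, -6.64352162e-04,
       -7.44369848e-04, -1.69353877e-03, -1.00777322e-03]), 'tau': array([-5.32340946e-04, -5.27567410e+01, -1.26671948e+00, -1.53430080e+01,
       -5.26411354e-02,  6.60862774e-03,  2.02084548e-04]), 'tool_pos': array([ 281.50034597, -557.29430111,  237.908369  ]), 'orientation': array([-3.05429137e+00, -7.27844780e-01,  8.39264431e-04]), 'wrist_force': array([-0.37823802, -0.24679116, -0.08068239]), 'ft_torque': array([ 0.00010125, -0.01287364,  0.03446293]), 'grip_force': 0.0, 'gripper_width': 88.26130297378977}
[[ 0.893  0.451 -0.001]
 [ 0.451 -0.893  0.002]
 [-0.    -0.002 -1.   ]]
side {'vertical_fov': 56.94464091712904, 'cx': 253.82161618476488, 'cy': 193.8336886319797, 'k1': -0.03698062654221381, 'position': array([493.8589493 , 855.61599441, 659.3329511 ]), 'rotation': array([-0.10926805, -2.75156429,  1.46332216])}
stock_rack []
display [([459.4, -30
[... 482 characters left out ...]
, 'position': array([ 257.90008325,    1.73777438, 1356.83869856]), 'rotation': array([-2.18693612,  2.12520956, -0.16988582])}
stock_rack [([427.7, 282.6, 6.7], 0.97), ([461.2, -313.2, 0.8], 0.69)]
display [([460.2, -307.7, 1.3], 0.66)]
soap_orange [([428.7, 316.9, 18.4], 0.96)]
soap_blue [([445.2, 370.0, 18.1], 0.77)]
soap_green [([423.2, 258.8, 15.4], 0.61)]
soap_violet [([412.2, 202.4, 13.2], 0.77), ([426.0, 258.8, 9.9], 0.54), ([460.1, -313.6, 2.1], 0.3)]
saddle_orange []
saddle_blue [([440.3, 375.5, 7.6], 0.48)]
saddle_green [([424.2, 261.6, 10.3], 0.77), ([459.6, -312.4, 1.6], 0.35)]
saddle_violet [([410.2, 201.1, 6.0], 0.75), ([424.3, 257.8, 15.1], 0.58), ([425.7, 287.8, 4.6], 0.36)]
```

View pics/side0.png

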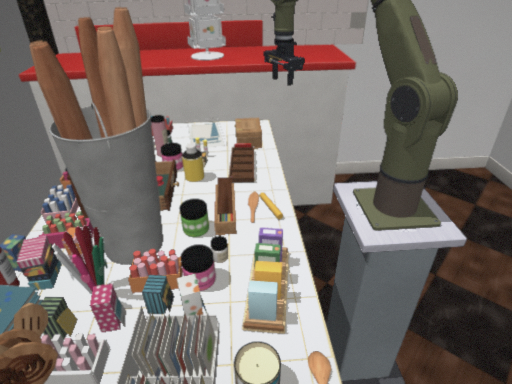

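View pics/top0.png

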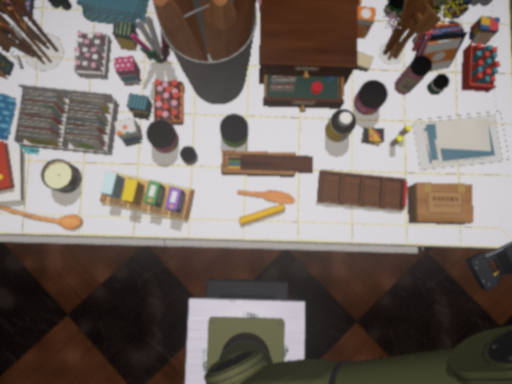

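The pictures show the stock rack at about (147,197) in top, ordered blue, orange, green, violet from left to right. The display is at (362,190), with its red stop at right (404,193) and a wooden crate close to its right. Next I fit box models to the masks.

```bash
cat >> h.py <<'E'
from scipy.optimize import minimize
def proj(d,P):
    P=np.atleast_2d(P).astype(float)
    q=(P-d['position'])@R.from_rotvec(d['rotation']).as_matrix()
    u=q[:,:2]/q[:,2:];f=192/np.tan(np.radians(d['vertical_fov']/2))
    return u*(1+d['k1']*(u**2).sum(1,keepdims=True))*f+[d['cx'],d['cy']]
def box(x,y,z,yaw,c0,size):
    c=np.array([[i,j,k] for i in(-.5,.5) for j in(-.5,.5) for k in(0,1)])*size+c0
    return R.from_euler('z',yaw).apply(c)+[x,y,z]
def rend(d,P,s=4):
    m=np.zeros((384*s,512*s),np.uint8)
    h=cv2.convexHull(((proj(d,P)+.5)*s).astype(np.float32))
    cv2.fillConvexPoly(m,np.round(h*16).astype(np.int32),1,shift=4)
    return cv2.resize(m.astype(np.float32),(512,384),interpolation=cv2.INTER_AREA)
def mask(c,t,near=None):
    r=regions_of(c,t)
    return r[0]['pixels'],r[0]['conf']
E
cat > m.py <<'E'
from h import *
D={c:read_camera(c) for c in('top','side')}
M={}
for t in ['soap_blue','soap_orange','soap_green','soap_violet','display','stock_rack']:
    for c in D:
        for r in regions_of(c,t)[:2]:
            p=r['pixels'];ys,xs=np.nonzero(p);print(c,t,round(r['conf'],2),p.sum(),xs.min(),xs.max(),ys.min(),ys.max())
            M.setdefault((c,t),p)
np.save('M.npy',M,allow_pickle=True)
np.save('D.npy',D,allow_pickle=True)
a=[]
for c,x,y in[('top',90,160),('top',305,160),('side',225,215),('side',215,130)]:
    w,h=(120,70) if c=='top' else (90,120)
    if c=='side' and y==130: w,h=60,60
    im=cv2.resize(D[c]['pixels'][y:y+h,x:x+w,::-1],None,fx=400/w if c=='top' else 290/h,fy=400/w if c=='top' else 290/h,interpolation=cv2.INTER_CUBIC)
    a.append(im)
H=max(a[0].shape[0],1)
o=np.zeros((540,800,3),np.uint8)
o[:a[0].shape[0],:400]=a[0];o[:a[1].shape[0],400:]=a[1][:,:400]
o[245:245+290,:a[2].shape[1]]=a[2];o[245:245+290,400:400+a[3].shape[1]]=a[3]
cv2.imwrite('pics/crop1.png',o)
E
python3 m.py
```

```text
top soap_blue 0.79 501 100 124 171 197
side soap_blue 0.76 1096 247 276 281 320
top soap_orange 0.88 442 122 144 178 204
top soap_orange 0.28 2922 317 406 169 209
side soap_orange 0.96 635 254 282 259 295
top soap_green 0.65 384 144 164 181 206
side soap_green 0.67 468 254 280 243 261
top soap_violet 0.66 384 166 184 186 212
side soap_violet 0.65 389 258 282 227 244
side soap_violet 0.16 261 245 283 302 325
top display 0.88 2767 318 405 170 209
top display 0.51 158 102 127 176 204
side display 0.48 459 254 281 244 262
side display 0.31 597 254 281 261 298
top stock_rack 0.8 451 100 194 175 220
side stock_rack 0.76 479 242 288 251 333
```

View pics/crop1.png

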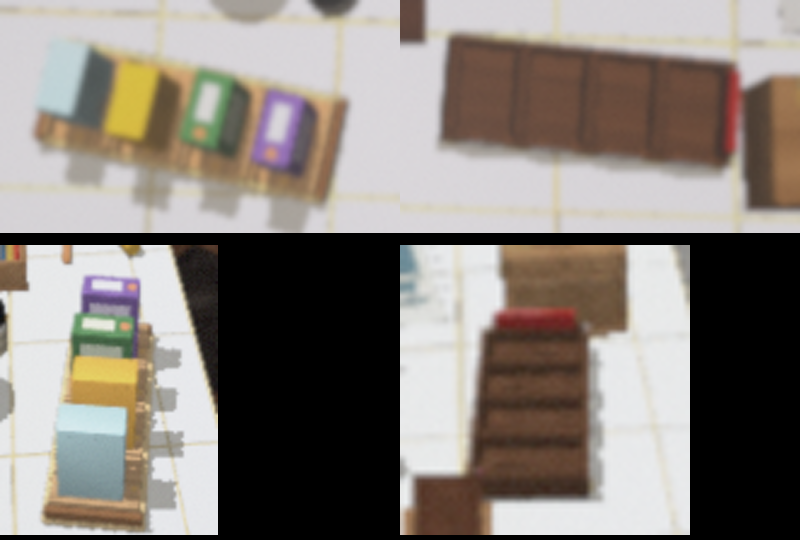

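```bash
cat > fit.py <<'E'
from h import *
M=np.load('M.npy',allow_pickle=True).item();D=np.load('D.npy',allow_pickle=True).item()
N=['blue','orange','green','violet']
init=[(445,371),(430,316),(423,257),(413,202)]
Ms={(c,n):M[c,'soap_'+n].astype(np.float32) for c in D for n in N}
sz=np.array([58,30,88])
def cost(p,ret=False):
    e=0
    for c in D:
        acc=np.zeros((384,512),np.float32);ee=[]
        for i,n in enumerate(N):
            m=rend(D[c],box(p[3*i],p[3*i+1],p[12],p[3*i+2],[0,0,0],sz))
            v=np.clip(m-acc,0,1);acc=np.maximum(acc,m)
            x=((v-Ms[c,n])**2).sum();ee.append(round(float(x)));e+=x
        if ret:print(c,ee)
    return e+sum((p[2:12:3]+.19)**2)*300
best=None
from scipy.optimize import minimize
p0=np.array([v for a in init for v in(*a,-.19)]+[14.])
S=np.array([6,6,.08]*4+[6])
for k in range(3):
    r=minimize(lambda q:cost(p0+q*S),np.zeros(13),method='Powell',options=dict(maxiter=6,xtol=.01,ftol=1e-4))
    p0=p0+r.x*S;S=S*.5
cost(p0,True)
print(p0[:12].reshape(4,3).round(3),'z',p0[12])
np.save('soap.npy',p0)
# display from top + side colour
m=M['top','display'].astype(np.float32)
hsv=cv2.cvtColor(D['side']['pixels'],cv2.COLOR_RGB2HSV)
def cd(p,ret=False):
    P=box(p[0],p[1],0,p[2],[0,0,0],[90,244,22])
    a=rend(D['top'],P);x=((a-m)**2).sum()
    return x
q0=np.array([460,-309,0.]);S=np.array([6,6,.06])
for k in range(2):
    r=minimize(lambda q:cd(q0+q*S),np.zeros(3),method='Powell',options=dict(xtol=.01));q0=q0+r.x*S
print('display',q0,cd(q0))
np.save('disp.npy',q0)
def draw(c,x,y,w,h,s,boxes):
    im=cv2.resize(D[c]['pixels'][y:y+h,x:x+w,::-1],None,fx=s,fy=s,interpolation=cv2.INTER_CUBIC).copy()
    for P in boxes:
        u=((proj(D[c],P)+.5-[x,y])*s*8).astype(int)
        for i in range(8):
            for j in range(i):
                if bin(i^j).count('1')==1: cv2.line(im,tuple(map(int,u[i])),tuple(map(int,u[j])),(0,0,255),1,cv2.LINE_AA,3)
    return im
sb=[box(p0[3*i],p0[3*i+1],p0[12],p0[3*i+2],[0,0,0],sz) for i in range(4)]
c=p0[:12].reshape(4,3).mean(0)
sb.append(box(c[0],c[1],0,np.arctan2(-(p0[0]-p0[9]),p0[1]-p0[10]),[0,0,0],[92,246,10]))
db=[box(q0[0],q0[1],0,q0[2],[0,0,0],[90,244,10])]+[box(q0[0],q0[1],10,q0[2],[0,y,0],[78,46,12]) for y in(87,29,-29,-87)]
o=np.zeros((600,800,3),np.uint8)
for k,(im) in enumerate([draw('top',95,160,110,75,3.6,sb),draw('top',310,160,110,75,3.6,db),draw('side',225,220,80,120,2.7,sb),draw('side',220,138,50,50,6,db)]):
    a,b=(k//2)*270,(k%2)*400; im=im[:600-a,:400]; o[a:a+im.shape[0],b:b+im.shape[1]]=im
cv2.imwrite('pics/fit1.png',o)
E
python3 fit.py
```

```text
top [15, 17, 38, 17]
side [35, 44, 24, 21]
[[ 4.48353e+02  3.69461e+02 -1.76000e-01]
 [ 4.30865e+02  3.12662e+02 -1.97000e-01]
 [ 4.25667e+02  2.55812e+02 -2.31000e-01]
 [ 4.13238e+02  1.99567e+02 -1.90000e-01]] z 15.31773721496044
display [ 4.60731679e+02 -3.12730114e+02 -7.45686183e-02] 139.09766
```

View pics/fit1.png

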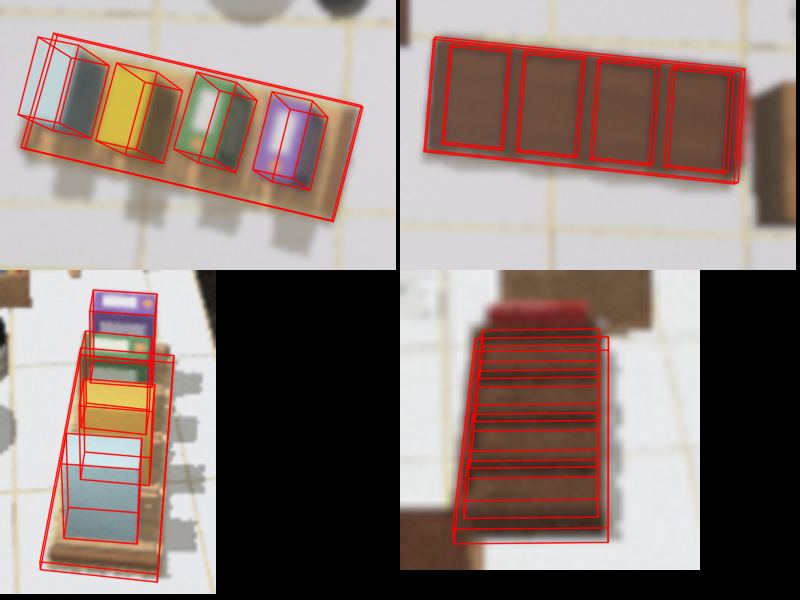

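The model fits. The soaps stand at z≈15, the stock yaw is about -0.204, and the display is at about (460,-311) with yaw -0.07. Next is a helper that works out the move numbers.

```bash
cat > go.py <<'E'
# usage: python3 go.py x y z phi rows [x y z phi rows ...]  -> tool-axis rows
import sys
from h import *
a=np.array(sys.argv[1:],float).reshape(-1,5)
s=state();r=R.from_rotvec(s['orientation']);p=s['tool_pos'].copy()
print('t',round(s['clock'],2),'pos',p.round(1),'phi',round(np.arctan2(r.as_matrix()[1,0],r.as_matrix()[0,0]),3),'j',s['joints'].round(2),'w',round(s['gripper_width'],1),'gf',round(s['grip_force'],1),'F',s['wrist_force'].round(1))
for x,y,z,phi,n in a:
    n=int(n);t=np.array([x,y,z])
    g=R.from_matrix(np.array([[np.cos(phi),np.sin(phi),0],[np.sin(phi),-np.cos(phi),0],[0,0,-1]]))
    for k in range(n,0,-1):
        d=r.inv().apply((t-p)/k)/30; w=(r.inv()*g).as_rotvec()/k/.12
        d=d.round(2);w=w.round(2)
        print(', '.join(f'{v:g}' for v in [*d,*w])+(' !!' if max(abs(d).max(),abs(w).max())>1 else ''))
        p=p+r.apply(d*30);r=r*R.from_rotvec(w*.12)
    print('--')
E
python3 go.py 460 -420 240 -0.204 8 460 180 240 -0.204 20 448 369 200 -0.204 8
```

```text
t 1.8 pos [ 281.9 -557.9  238.8] phi 0.468 j [ 1.14  0.69 -0.19  1.57  0.16  0.9  -0.22] w 88.4 gf 0.0 F [ 0.5 -0.3 -0.2]
0.92, -0.18, -0.01, 0, -0, 0.7
0.9, -0.25, -0, 0, -0, 0.7
0.88, -0.33, -0.01, 0, -0, 0.7
0.85, -0.4, -0, 0, -0, 0.7
0.81, -0.47, -0.01, 0, -0, 0.7
0.77, -0.54, -0, 0, -0, 0.7
0.72, -0.6, -0.01, 0, -0, 0.7
0.67, -0.67, -0, 0, -0, 0.7
--
-0.2, -0.98, -0, 0, -0, -0
-0.2, -0.98, -0, 0, -0, -0
-0.2, -0.98, -0, 0, -0, -0
-0.2, -0.98, -0, 0, -0, -0
-0.2, -0.98, -0, 0, -0, -0
-0.2, -0.98, -0, 0, -0, -0
-0.2, -0.98, -0, 0, -0, -0
-0.2, -0.98, -0, 0, -0, -0
-0.2, -0.98, -0, 0, -0, -0
-0.21, -0.98, -0, 0, -0, -0
-0.2, -0.98, -0, 0, -0, -0
-0.21, -0.98, -0, 0, -0, -0
-0.2, -0.98, -0, 0, -0, -0
-0.21, -0.98, -0, 0, -0, -0
-0.2, -0.98, -0, 0, -0, -0
-0.21, -0.98, -0, 0, -0, -0
-0.2, -0.98, -0, 0, -0, -0
-0.21, -0.97, -0, 0, -0, -0
-0.2, -0.98, -0, 0, -0, -0
-0.21, -0.97, -0, 0, -0, -0
--
-0.21, -0.76, 0.17, 0, -0, -0
-0.21, -0.76, 0.17, 0, -0, -0
-0.21, -0.76, 0.16, 0, -0, -0
-0.21, -0.76, 0.17, 0, -0, -0
-0.21, -0.76, 0.16, 0, -0, -0
-0.21, -0.76, 0.17, 0, -0, -0
-0.2, -0.76, 0.16, 0, -0, -0
-0.21, -0.77, 0.17, 0, -0, -0
--
```

Call:
move_arm:
  plan: [0.92, -0.18, 0, 0, 0, 0.7, 0.09, 0.9, -0.25, 0, 0, 0, 0.7, 0.09, 0.88, -0.33, 0, 0, 0, 0.7, 0.09, 0.85, -0.4, 0, 0, 0, 0.7, 0.09, 0.81, -0.47, 0, 0, 0, 0.7, 0.09, 0.77, -0.54, 0, 0, 0, 0.7, 0.09, 0.72, -0.6, 0, 0, 0, 0.7, 0.09, 0.67, -0.67, 0, 0, 0, 0.7, 0.09]

```text
clock: 2.47
tool_pos: [461.1, -419.0, 238.8]
orientation: [3.124, -0.327, 0.0]
wrist_force: [-0.4, -0.1, 0.1]
gripper_width: 40.2
grip_force: 0.0
```

Call:
move_arm:
  plan: [-0.2, -0.98, 0, 0, 0, 0, 0.09, -0.2, -0.98, 0, 0, 0, 0, 0.09, -0.2, -0.98, 0, 0, 0, 0, 0.09, -0.2, -0.98, 0, 0, 0, 0, 0.09, -0.2, -0.98, 0, 0, 0, 0, 0.09, -0.2, -0.98, 0, 0, 0, 0, 0.09, -0.2, -0.98, 0, 0, 0, 0, 0.09, -0.2, -0.98, 0, 0, 0, 0, 0.09]

```text
clock: 3.13
tool_pos: [460.7, -178.4, 238.9]
orientation: [3.125, -0.32, 0.001]
wrist_force: [0.8, 0.1, 0.0]
gripper_width: 40.0
grip_force: 0.0
```

Call:
move_arm:
  plan: [-0.2, -0.98, 0, 0, 0, 0, 0.09, -0.2, -0.98, 0, 0, 0, 0, 0.09, -0.2, -0.98, 0, 0, 0, 0, 0.09, -0.2, -0.98, 0, 0, 0, 0, 0.09, -0.2, -0.98, 0, 0, 0, 0, 0.09, -0.2, -0.98, 0, 0, 0, 0, 0.09, -0.2, -0.98, 0, 0, 0, 0, 0.09, -0.2, -0.98, 0, 0, 0, 0, 0.09]

```text
clock: 3.8
tool_pos: [461.4, 61.8, 238.9]
orientation: [-3.125, 0.32, -0.001]
wrist_force: [0.4, -0.3, -0.5]
gripper_width: 40.5
grip_force: 0.0
```

```bash
python3 go.py 455 200 230 -0.204 5 448 369.5 190 -0.204 7 448 369.5 140 -0.204 3 
```

```text
t 3.8 pos [461.4  61.8 238.9] phi -0.204 j [-0.29  0.49  0.09  2.04 -0.07  0.62 -1.93] w 40.5 gf 0.0 F [ 0.4 -0.3 -0.5]
-0.23, -0.89, 0.06, -0, -0, -0
-0.23, -0.89, 0.06, -0, -0, -0
-0.23, -0.9, 0.06, -0, -0, -0
-0.23, -0.89, 0.06, -0, -0, -0
-0.22, -0.9, 0.06, -0, -0, -0
--
-0.2, -0.78, 0.19, -0, -0, -0
-0.2, -0.78, 0.19, -0, -0, -0
-0.2, -0.78, 0.19, -0, -0, -0
-0.19, -0.79, 0.19, -0, -0, -0
-0.2, -0.78, 0.19, -0, -0, -0
-0.19, -0.79, 0.19, -0, -0, -0
-0.2, -0.78, 0.19, -0, -0, -0
--
0, -0, 0.56, -0, -0, -0
0, -0, 0.55, -0, -0, -0
0, -0, 0.56, -0, -0, -0
--
```

Call:
move_arm:
  plan: [-0.23, -0.89, 0.06, 0, 0, 0, 0.09, -0.23, -0.89, 0.06, 0, 0, 0, 0.09, -0.23, -0.9, 0.06, 0, 0, 0, 0.09, -0.23, -0.89, 0.06, 0, 0, 0, 0.09, -0.22, -0.9, 0.06, 0, 0, 0, 0.09]

```text
clock: 4.22
tool_pos: [454.9, 200.0, 229.8]
orientation: [-3.125, 0.32, -0.0]
wrist_force: [0.0, 0.1, 0.0]
gripper_width: 40.2
grip_force: 0.0
```

```bash
python3 go.py 448 369.5 190 -0.204 7 448 369.5 140 -0.204 3 
```

```text
t 4.22 pos [454.9 200.  229.8] phi -0.204 j [-0.58  0.54  0.11  1.96 -0.09  0.64 -2.18] w 40.2 gf 0.0 F [0.  0.1 0. ]
-0.2, -0.78, 0.19, -0, -0, 0
-0.2, -0.78, 0.19, -0, -0, 0
-0.19, -0.79, 0.19, -0, -0, 0
-0.2, -0.78, 0.19, -0, -0, 0
-0.19, -0.79, 0.19, -0, -0, 0
-0.2, -0.78, 0.19, -0, -0, 0
-0.19, -0.79, 0.19, -0, -0, 0
--
-0, 0, 0.55, -0, -0, 0
-0, 0, 0.56, -0, -0, 0
-0, 0, 0.55, -0, -0, 0
--
```

Call:
move_arm:
  plan: [-0.2, -0.78, 0.19, 0, 0, 0, 0.09, -0.2, -0.78, 0.19, 0, 0, 0, 0.09, -0.19, -0.79, 0.19, 0, 0, 0, 0.09, -0.2, -0.78, 0.19, 0, 0, 0, 0.09, -0.19, -0.79, 0.19, 0, 0, 0, 0.09, -0.2, -0.78, 0.19, 0, 0, 0, 0.09, -0.19, -0.79, 0.19, 0, 0, 0, 0.09]

```text
clock: 4.8
tool_pos: [448.0, 369.4, 189.6]
orientation: [-3.125, 0.32, -0.0]
wrist_force: [0.3, 0.5, 0.2]
gripper_width: 40.1
grip_force: 0.0
```

Call:
move_arm:
  plan: [0, 0, 0.55, 0, 0, 0, 0.09, 0, 0, 0.56, 0, 0, 0, 0.09, 0, 0, 0.55, 0, 0, 0, 0.09, 0, 0, 0, 0, 0, 0, 0.09, 0, 0, 0, 0, 0, 0, 0.09]

```text
clock: 5.22
tool_pos: [447.9, 367.9, 139.6]
orientation: [3.124, -0.32, -0.002]
wrist_force: [-0.3, -0.4, 0.8]
gripper_width: 39.5
grip_force: 0.0
```

```bash
cat > look.py <<'E'
import sys
from h import *
o=np.zeros((600,800,3),np.uint8);b=0
for a in sys.argv[2:]:
    c,x,y,w,h=a.split(',');x,y,w,h=map(int,(x,y,w,h))
    im=read_camera(c)['pixels'][y:y+h,x:x+w,::-1];s=min(400/w,600/h)
    im=cv2.resize(im,(int(w*s),int(h*s)),interpolation=cv2.INTER_CUBIC);o[:im.shape[0],b:b+im.shape[1]]=im;b+=400
cv2.imwrite(sys.argv[1],o)
E
python3 look.py pics/a1.png top,80,130,130,100 side,210,190,110,150; python3 go.py 448 369.5 55 -0.204 6
```

```text
t 5.32 pos [448.9 368.4 140.9] phi -0.204 j [-0.83  0.77  0.11  1.8  -0.14  0.58 -2.41] w 39.9 gf 0.0 F [-0.1 -0.4  0.3]
-0.01, -0, 0.48, -0, -0, -0
-0.01, -0.01, 0.48, -0, -0, -0
-0.01, -0, 0.48, -0, -0, -0
-0, -0.01, 0.47, -0, -0, -0
-0.01, -0, 0.48, -0.01, -0, -0
-0, -0.01, 0.47, -0, -0.01, -0
--
```

View pics/a1.png

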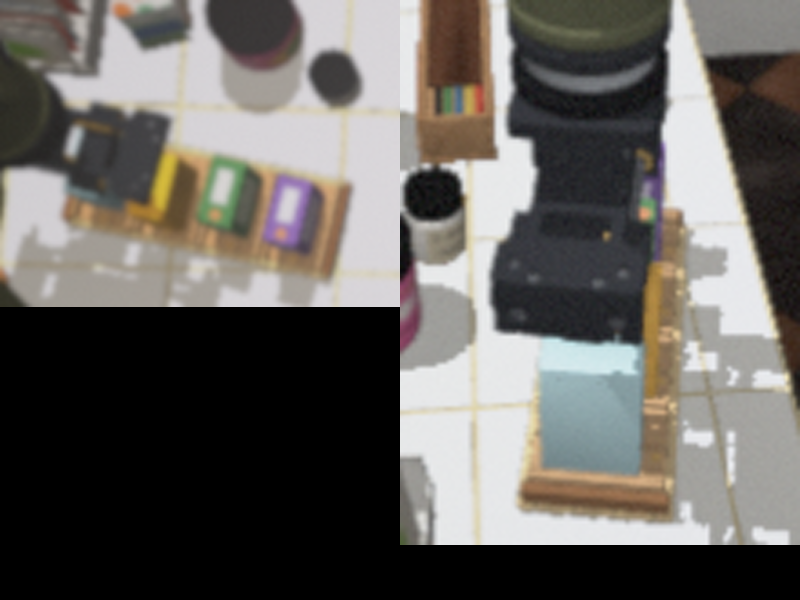

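The open fingers are over the blue soap, and the views agree with the computed position. I go down and check the force on the way.

Call:
move_arm:
  plan: [0, 0, 0.48, 0, 0, 0, 0.09, 0, 0, 0.48, 0, 0, 0, 0.09, 0, 0, 0.48, 0, 0, 0, 0.09]

```text
clock: 5.57
tool_pos: [449.3, 368.9, 98.0]
orientation: [-3.123, 0.32, -0.004]
wrist_force: [0.2, 0.0, 0.1]
gripper_width: 40.1
grip_force: 0.0
```

Call:
move_arm:
  plan: [0, 0, 0.35, 0, 0, 0, 0.09, 0, 0, 0.35, 0, 0, 0, 0.09, 0, 0, 0.35, 0, 0, 0, 0.09, 0, 0, 0.35, 0, 0, 0, 0.09, 0, 0, 0, 0, 0, 0, 0.09]

```text
clock: 5.98
tool_pos: [447.4, 367.4, 53.0]
orientation: [3.123, -0.32, -0.003]
wrist_force: [-0.6, -1.2, -0.6]
gripper_width: 39.9
grip_force: 0.0
```

Call:
move_arm:
  plan: [0, 0, 0, 0, 0, 0, 1, 0, 0, 0, 0, 0, 0, 1, 0, 0, 0, 0, 0, 0, 1, 0, 0, 0, 0, 0, 0, 1, 0, 0, 0, 0, 0, 0, 1]

```text
clock: 6.4
tool_pos: [448.5, 368.2, 55.2]
orientation: [-3.125, 0.32, -0.001]
wrist_force: [0.3, -0.0, -1.5]
gripper_width: 29.6
grip_force: 29.9
```

```bash
python3 go.py 449 369 190 -0.204 8
```

```text
t 6.4 pos [448.5 368.2  55.2] phi -0.204 j [-0.81  0.9   0.08  1.84 -0.15  0.41 -2.4 ] w 29.6 gf 29.9 F [ 0.3 -0.  -1.5]
0, -0, -0.56, -0, -0, -0
0, -0, -0.56, -0, -0, -0
0, -0.01, -0.56, -0, -0, -0
0, -0, -0.56, -0, -0, -0
0, -0.01, -0.56, -0, -0, -0
0, -0, -0.56, -0, -0, -0
0.01, -0.01, -0.57, -0, -0, -0
0, -0, -0.56, -0, -0, -0
--
```

Call:
move_arm:
  plan: [0, 0, -0.3, 0, 0, 0, 1, 0, 0, -0.56, 0, 0, 0, 1, 0, 0, -0.7, 0, 0, 0, 1, 0, 0, -0.8, 0, 0, 0, 1, 0, 0, -0.8, 0, 0, 0, 1, 0, 0, -0.8, 0, 0, 0, 1, 0, 0, -0.5, 0, 0, 0, 1]

```text
clock: 6.98
tool_pos: [449.0, 368.5, 191.8]
orientation: [-3.123, 0.32, -0.004]
wrist_force: [0.0, 0.8, -0.6]
gripper_width: 29.7
grip_force: 29.9
```

```bash
python3 go.py 460 -350 200 -0.075 25; cat > disp.py <<'E'
from h import *
D=np.load('D.npy',allow_pickle=True).item();M=np.load('M.npy',allow_pickle=True).item()
# edge-based: maximise gradient along projected outline, both views, sharing pose
q=np.load('disp.npy')
G={}
for c in D:
    g=cv2.GaussianBlur(cv2.cvtColor(D[c]['pixels'],cv2.COLOR_RGB2GRAY).astype(np.float32),(0,0),.8)
    G[c]=np.hypot(cv2.Sobel(g,5,1,0),cv2.Sobel(g,5,0,1))
def seg(a,b,n=60):return np.array(a)+(np.linspace(0.03,.97,n)[:,None])*(np.array(b)-np.array(a))
X,Y=45,122
L={'top':[seg((X,-Y,22),(X,Y,22)),seg((X,Y,22),(-X,Y,22)),seg((-X,-Y,10),(-X,Y,10))],
'side':[seg((-X,-Y,0),(-X,Y,0)),seg((X,-Y,22),(X,20,22)),seg((-X,Y,0),(10,Y,0))]}
def sc(p,cs):
    s=0
    for c in cs:
        for l in L[c]:
            u=proj(D[c],R.from_euler('z',p[2]).apply(l)+[p[0],p[1],0]).astype(np.float32)
            s-=cv2.remap(G[c],u[:,0],u[:,1],cv2.INTER_LINEAR).mean()
    return s
from scipy.optimize import differential_evolution as de
for cs in(['top'],['side'],['top','side']):
    r=de(lambda p:sc(p,cs),[(448,474),(-326,-298),(-.13,0)],seed=1,tol=1e-6);print(cs,r.x.round(3),r.fun)
# crate height guess: project corners
E
python3 disp.py
```

```text
t 6.98 pos [449.  368.5 191.8] phi -0.204 j [-0.84  0.69  0.13  1.76 -0.13  0.69 -2.42] w 29.7 gf 29.9 F [ 0.   0.8 -0.6]
0.21, 0.94, -0.01, -0, -0, -0.04
0.2, 0.94, -0.01, -0, -0, -0.04
0.2, 0.94, -0.01, -0, -0, -0.04
0.2, 0.94, -0.01, -0, -0, -0.04
0.19, 0.94, -0.01, -0, -0, -0.04
0.19, 0.94, -0.01, -0, -0, -0.04
0.18, 0.94, -0.01, -0, -0, -0.04
0.18, 0.94, -0.01, -0, -0, -0.04
0.17, 0.94, -0.01, -0, -0, -0.04
0.17, 0.94, -0.01, -0, -0, -0.04
0.16, 0.94, -0.02, -0, -0, -0.05
0.16, 0.94, -0.01, -0, -0, -0.04
0.15, 0.95, -0.02, -0, -0, -0.05
0.15, 0.95, -0.01, -0, -0, -0.04
0.14, 0.95, -0.02, -0, -0, -0.05
0.14, 0.95, -0.01, -0, -0, -0.04
0.13, 0.95, -0.02, -0, -0, -0.05
0.13, 0.95, -0.01, -0, -0, -0.04
0.12, 0.95, -0.02, -0, -0, -0.05
0.12, 0.95, -0.01, -0, -0, -0.04
0.11, 0.95, -0.02, -0, -0, -0.05
0.11, 0.95, -0.01, -0.01, -0.01, -0.04
0.1, 0.95, -0.01, -0, -0, -0.05
0.1, 0.95, -0.02, -0.01, -0.01, -0.04
0.09, 0.95, -0.01, -0, -0, -0.05
--
['top'] [ 4.58634e+02 -3.10303e+02 -7.40000e-02] -725.4529418945312
['side'] [ 4.6042e+02 -3.1897e+02 -8.9000e-02] -1120.7177734375
['top', 'side'] [ 4.59607e+02 -3.11764e+02 -7.30000e-02] -1715.63671875
```

Call:
move_arm:
  plan: [0.21, 0.94, 0, 0, 0, -0.04, 1, 0.2, 0.94, 0, 0, 0, -0.04, 1, 0.2, 0.94, 0, 0, 0, -0.04, 1, 0.2, 0.94, 0, 0, 0, -0.04, 1, 0.19, 0.94, 0, 0, 0, -0.04, 1, 0.19, 0.94, 0, 0, 0, -0.04, 1, 0.18, 0.94, 0, 0, 0, -0.04, 1, 0.18, 0.94, 0, 0, 0, -0.04, 1]

```text
clock: 7.65
tool_pos: [451.8, 136.4, 189.4]
orientation: [-3.131, 0.26, -0.001]
wrist_force: [0.4, -1.0, -1.3]
gripper_width: 29.7
grip_force: 29.9
```

Call:
move_arm:
  plan: [0.17, 0.94, -0.01, 0, 0, -0.04, 1, 0.17, 0.94, -0.01, 0, 0, -0.04, 1, 0.16, 0.94, -0.01, 0, 0, -0.05, 1, 0.16, 0.94, -0.01, 0, 0, -0.04, 1, 0.15, 0.95, -0.01, 0, 0, -0.05, 1, 0.15, 0.95, -0.01, 0, 0, -0.04, 1, 0.14, 0.95, -0.01, 0, 0, -0.05, 1, 0.14, 0.95, -0.01, 0, 0, -0.04, 1]

```text
clock: 8.32
tool_pos: [455.2, -93.7, 191.8]
orientation: [3.135, -0.194, 0.001]
wrist_force: [0.3, 0.3, -0.7]
gripper_width: 29.5
grip_force: 29.9
```

Call:
move_arm:
  plan: [0.13, 0.95, 0, 0, 0, -0.05, 1, 0.13, 0.95, 0, 0, 0, -0.04, 1, 0.12, 0.95, 0, 0, 0, -0.05, 1, 0.12, 0.95, 0, 0, 0, -0.04, 1, 0.11, 0.95, 0, 0, 0, -0.05, 1, 0.11, 0.95, 0, 0, 0, -0.04, 1, 0.1, 0.95, 0, 0, 0, -0.05, 1, 0.1, 0.95, 0, 0, 0, -0.05, 1]

```text
clock: 8.98
tool_pos: [458.5, -323.4, 191.8]
orientation: [3.138, -0.125, 0.0]
wrist_force: [-0.2, 0.5, -0.9]
gripper_width: 30.0
grip_force: 29.9
```

```bash
python3 go.py 453.5 -398.8 180 -0.074 4 453.5 -398.8 80 -0.074 6 ; python3 - <<'E'
from h import *
D=np.load('D.npy',allow_pickle=True).item()
print(proj(D['top'],[[455,-400,98],[460,-440,0],[460,-440,80]]).round(1), proj(D['side'],[[460,-440,0],[460,-440,80],[460,-440,110],[460,-400,98]]).round(1))
E
```

```text
t 8.98 pos [ 458.5 -323.4  191.8] phi -0.08 j [ 0.59  0.66 -0.09  1.81  0.09  0.67 -1.21] w 30.0 gf 29.9 F [-0.2  0.5 -0.9]
0.01, 0.63, 0.1, 0, -0, -0.01
0.01, 0.63, 0.1, 0, -0, -0.01
0.01, 0.63, 0.1, 0, -0, -0.01
-0, 0.63, 0.1, 0.01, -0, -0.02
--
-0, 0, 0.55, -0, -0, 0
-0, 0, 0.56, -0, -0, 0
-0, 0, 0.55, -0, -0, 0
-0, 0, 0.56, -0, -0, 0
-0, 0, 0.55, -0, -0, 0
-0, 0, 0.56, -0, -0, 0
--
[[401.9 188.2]
 [405.1 191.9]
 [414.8 187.7]] [[241.  150.4]
 [240.3 132.2]
 [240.1 125.1]
 [240.6 132.2]]
```

Call:
move_arm:
  plan: [0.01, 0.63, 0.1, 0, 0, -0.01, 1, 0.01, 0.63, 0.1, 0, 0, -0.01, 1, 0.01, 0.63, 0.1, 0, 0, -0.01, 1, 0, 0.63, 0.1, 0, 0, -0.02, 1, 0, 0, 0.5, 0, 0, 0, 1, 0, 0, 0.5, 0, 0, 0, 1, 0, 0, 0, 0, 0, 0, 1, 0, 0, 0, 0, 0, 0, 1]

```text
clock: 9.65
tool_pos: [453.5, -396.8, 149.1]
orientation: [-3.139, 0.115, 0.002]
wrist_force: [0.1, -0.7, -0.6]
gripper_width: 29.8
grip_force: 29.9
```

```bash
python3 look.py pics/a2.png top,310,140,170,100 side,205,80,100,110; python3 - <<'E'
from h import *
import numpy as np
d=np.load('D.npy',allow_pickle=True).item()
a=cv2.resize(d['top']['pixels'][170:230,390:480,::-1],None,fx=4.4,fy=4.4,interpolation=cv2.INTER_CUBIC)
b=cv2.resize(d['side']['pixels'][105:165,205:295,::-1],None,fx=4.4,fy=4.4,interpolation=cv2.INTER_CUBIC)
o=cv2.imread('pics/a2.png');o[330:330+a.shape[0],:a.shape[1]]=a;
cv2.imwrite('pics/a2.png',o);cv2.imwrite('pics/a2b.png',b)
o[:]=o
E
python3 go.py 453.5 -398.8 75 -0.074 5
```

```text
t 9.75 pos [ 454.5 -397.2  150.1] phi -0.073 j [ 0.7   0.77 -0.1   1.72  0.11  0.66 -1.11] w 29.6 gf 29.9 F [ 0.6 -0.1 -0.5]
-0.01, 0.01, 0.5, 0, -0, 0
-0.01, 0.01, 0.5, 0, -0, 0
-0, 0.01, 0.5, 0, -0, 0
-0.01, 0.01, 0.5, 0, -0, 0
-0, 0.01, 0.5, 0.01, -0.01, 0.01
--
```

View pics/a2.png

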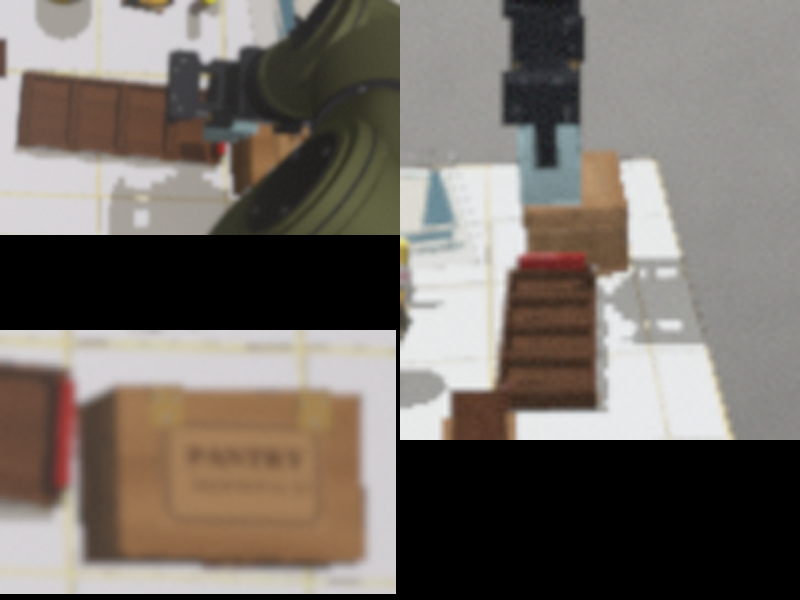

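The crate is about 67 mm high, measured from the 8 px strip in top and 16 px in side. The gripper body clears it, so I go down over the rightmost bay.

Call:
move_arm:
  plan: [0, 0.03, 0.5, 0, 0, 0, 1, 0, 0.03, 0.5, 0, 0, 0, 1, 0, 0, 0.5, 0, 0, 0, 1, 0, 0, 0.5, 0, 0, 0, 1, 0, 0, 0.4, 0, 0, 0, 1, 0, 0, 0.3, 0, 0, 0, 1, 0, 0, 0, 0, 0, 0, 1]

```text
clock: 10.33
tool_pos: [453.5, -398.3, 66.9]
orientation: [-3.138, 0.115, 0.003]
wrist_force: [-0.2, -0.5, -1.5]
gripper_width: 29.7
grip_force: 29.9
```

```bash
python3 - <<'E'
from h import *
# where soap sits vs bay as seen: mask fit of blue with z known
s=state();print(s['tool_pos'],s['wrist_force'])
d=read_camera('side');cv2.imwrite('pics/a3.png',cv2.resize(d['pixels'][100:195,205:305,::-1],None,fx=6,fy=6,interpolation=cv2.INTER_CUBIC))
E
python3 go.py 453.8 -398.8 51.5 -0.074 2
```

```text
[ 453.4524693  -398.3410454    66.90044337] [-0.18387923 -0.48880252 -1.4990622 ]
t 10.38 pos [ 453.9 -398.7   67.8] phi -0.073 j [ 0.69  0.9  -0.08  1.75  0.13  0.5  -1.12] w 30.1 gf 29.9 F [ 0.4 -0.6 -1.9]
-0, 0, 0.27, -0, 0, 0
-0, 0, 0.27, -0, 0.01, 0.01
--
```

View pics/a3.png

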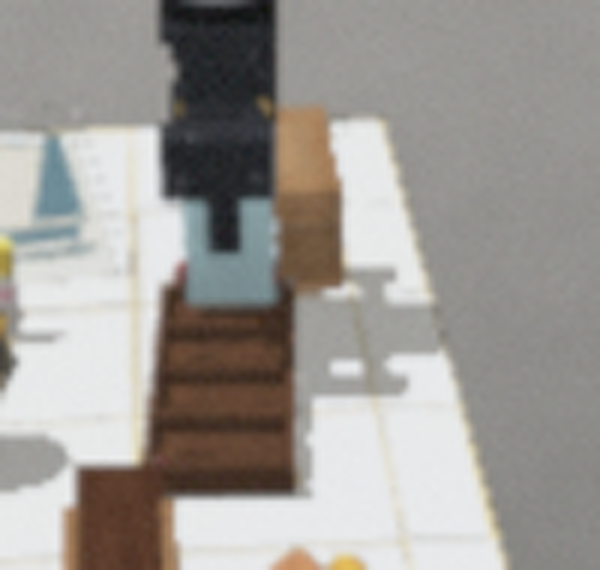

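The soap is centred in x over the display (soap at columns 185-277, rack about 165-292). I lower it the rest of the way.

Call:
move_arm:
  plan: [0, 0, 0.2, 0, 0, 0, 1, 0, 0, 0.2, 0, 0, 0, 1, 0, 0, 0.1, 0, 0, 0, 1, 0, 0, 0, 0, 0, 0, 1]

```text
clock: 10.72
tool_pos: [453.7, -398.7, 52.5]
orientation: [-3.139, 0.115, 0.001]
wrist_force: [-0.1, 0.3, -0.2]
gripper_width: 29.8
grip_force: 29.9
```

```bash
python3 go.py 453.8 -398.8 51 -0.074 1; python3 look.py pics/a4.png side,210,110,60,80 top,370,150,60,60; python3 go.py 453.8 -398.8 51 -0.074 1
```

```text
t 10.72 pos [ 453.7 -398.7   52.5] phi -0.073 j [ 0.69  0.92 -0.08  1.76  0.14  0.47 -1.12] w 29.8 gf 29.9 F [-0.1  0.3 -0.2]
0, 0, 0.05, -0, 0.01, 0.01
--
t 10.82 pos [ 454.  -399.    53.1] phi -0.073 j [ 0.69  0.92 -0.08  1.76  0.14  0.47 -1.12] w 29.9 gf 29.9 F [-0.4  1.3 -0.9]
-0.01, -0.01, 0.07, 0, -0, 0
--
```

View pics/a4.png

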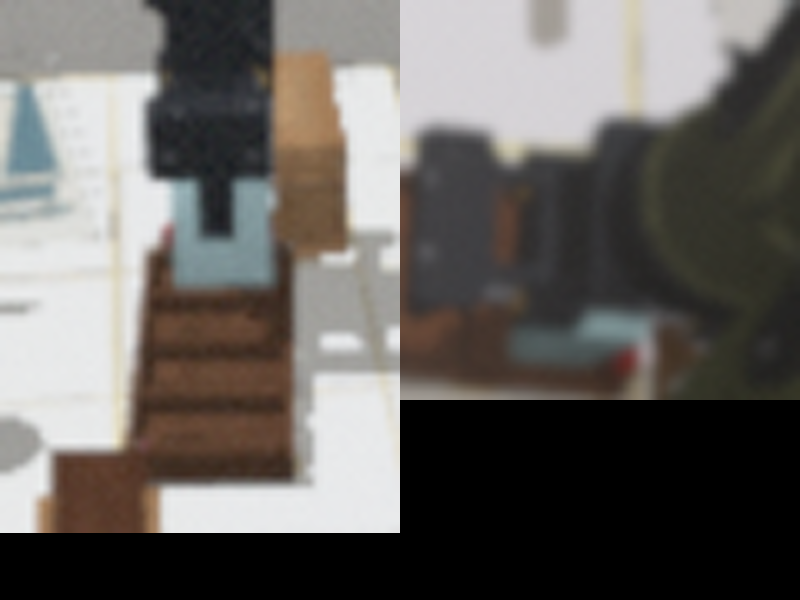

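Call:
move_arm:
  plan: [0, 0, 0.04, 0, 0, 0, 1, 0, 0, 0.03, 0, 0, 0, 1, 0, 0, 0, 0, 0, 0, 1]

```text
clock: 11.07
tool_pos: [454.1, -399.1, 51.0]
orientation: [3.139, -0.115, 0.001]
wrist_force: [0.6, 0.2, -1.4]
gripper_width: 29.7
grip_force: 29.9
```

Call:
move_arm:
  plan: [0, 0, 0.04, 0, 0, 0, 1, 0, 0, 0, 0, 0, 0, 1]

```text
clock: 11.23
tool_pos: [454.1, -399.1, 51.0]
orientation: [3.139, -0.115, 0.001]
wrist_force: [-2.5, 1.2, 8.1]
gripper_width: 29.9
grip_force: 29.9
```

That is contact, so I release to a narrow opening and go up.

Call:
move_arm:
  plan: [0, 0, 0, 0, 0, 0, 0.08, 0, 0, 0, 0, 0, 0, 0.08, 0, 0, 0, 0, 0, 0, 0.08, 0, 0, -0.3, 0, 0, 0, 0.08, 0, 0, -0.5, 0, 0, 0, 0.08, 0, 0, -0.8, 0, 0, 0, 0.08, 0, 0, -1, 0, 0, 0, 0.08, 0, 0, -1, 0, 0, 0, 0.08]

```text
clock: 11.9
tool_pos: [453.5, -398.6, 158.9]
orientation: [-3.139, 0.115, 0.002]
wrist_force: [0.3, 0.1, 0.4]
gripper_width: 40.4
grip_force: 0.0
```

```bash
python3 go.py 460 -300 190 -0.1 4 445 260 190 -0.204 19 
```

```text
t 11.9 pos [ 453.5 -398.6  158.9] phi -0.073 j [ 0.7   0.76 -0.1   1.71  0.11  0.68 -1.1 ] w 40.4 gf 0.0 F [0.3 0.1 0.4]
-0.01, -0.82, -0.26, -0, 0, 0.06
-0.01, -0.83, -0.26, -0, 0, 0.05
-0.02, -0.82, -0.26, -0, 0, 0.06
-0.02, -0.83, -0.25, -0.01, 0.01, 0.05
--
-0.12, -0.97, -0, 0, -0, 0.05
-0.13, -0.97, -0, 0, -0, 0.05
-0.14, -0.97, -0, 0, -0, 0.05
-0.14, -0.97, -0, 0, -0, 0.04
-0.15, -0.97, -0, 0, -0, 0.05
-0.15, -0.97, -0, 0, -0, 0.04
-0.16, -0.97, -0, 0, -0, 0.05
-0.16, -0.97, -0, 0, -0, 0.04
-0.17, -0.97, -0, 0, -0, 0.05
-0.17, -0.97, -0, 0, -0, 0.04
-0.18, -0.97, -0, 0, -0, 0.05
-0.18, -0.97, -0, 0, -0, 0.04
-0.19, -0.96, -0, 0, -0, 0.05
-0.19, -0.96, -0, 0, -0, 0.04
-0.2, -0.96, -0, 0, -0, 0.05
-0.2, -0.96, -0, 0, -0, 0.04
-0.21, -0.96, -0.01, 0, -0, 0.05
-0.22, -0.97, -0, 0, -0, 0.04
-0.22, -0.96, -0.01, 0, -0, 0.05
--
```

Call:
move_arm:
  plan: [-0.01, -0.82, -0.26, 0, 0, 0.06, 0.08, -0.01, -0.83, -0.26, 0, 0, 0.05, 0.08, -0.02, -0.82, -0.26, 0, 0, 0.06, 0.08, -0.02, -0.83, -0.25, 0, 0, 0.05, 0.08, -0.12, -0.97, 0, 0, 0, 0.05, 0.08, -0.13, -0.97, 0, 0, 0, 0.05, 0.08, -0.14, -0.97, 0, 0, 0, 0.05, 0.08, -0.14, -0.97, 0, 0, 0, 0.04, 0.08]

```text
clock: 12.57
tool_pos: [457.1, -181.5, 189.3]
orientation: [3.135, -0.193, 0.001]
wrist_force: [-0.5, 0.7, -0.2]
gripper_width: 40.5
grip_force: 0.0
```

Call:
move_arm:
  plan: [-0.15, -0.97, 0, 0, 0, 0.05, 0.08, -0.15, -0.97, 0, 0, 0, 0.04, 0.08, -0.16, -0.97, 0, 0, 0, 0.05, 0.08, -0.16, -0.97, 0, 0, 0, 0.04, 0.08, -0.17, -0.97, 0, 0, 0, 0.05, 0.08, -0.17, -0.97, 0, 0, 0, 0.04, 0.08, -0.18, -0.97, 0, 0, 0, 0.05, 0.08, -0.18, -0.97, 0, 0, 0, 0.04, 0.08]

```text
clock: 13.23
tool_pos: [450.8, 54.9, 189.2]
orientation: [-3.13, 0.261, -0.001]
wrist_force: [0.0, 0.4, -0.2]
gripper_width: 40.5
grip_force: 0.0
```

```bash
cat > chk.py <<'E'
# measure placed soap(s) and display in current view: python3 chk.py name z x y phi
import sys
from h import *
D={c:read_camera(c) for c in('top','side')}
for a in sys.argv[1:]:
    n,z,x,y,ph=a.split(',');z,x,y,ph=map(float,(z,x,y,ph))
    for c in D:
        r=regions_of(c,'soap_'+n)
        if not r: print(n,c,'none');continue
        m=r[0]['pixels'].astype(np.float32)
        f=lambda q:((rend(D[c],box(x+q[0]*6,y+q[1]*6,z,ph+q[2]*.06,[0,0,0],np.array([58,30,88])))-m)**2).sum()+10*q[2]**2
        s=minimize(f,[0,0,0],method='Powell',options=dict(xtol=.02))
        print(n,c,round(r[0]['conf'],2),m.sum(),np.round([x+6*s.x[0],y+6*s.x[1],ph+.06*s.x[2]],2),round(s.fun,0),'init',round(f([0,0,0])))
E
python3 chk.py blue,10,454,-399,-0.074
python3 look.py pics/a5.png top,310,160,110,75 side,210,115,60,80;python3 go.py 431 313.5 185 -0.204 10
```

```text
blue top none
blue side 0.5 24.0 [ 4.9057e+02 -4.8014e+02 -3.0000e-02] 307.0 init 344
t 13.53 pos [450.9  52.1 188.9] phi -0.168 j [-0.24  0.56  0.03  2.13 -0.04  0.46 -1.92] w 40.1 gf 0.0 F [-0.8 -0.8 -0.2]
-0.21, -0.85, 0.01, 0, -0, 0.03
-0.21, -0.85, 0.01, 0, -0, 0.03
-0.22, -0.85, 0.01, 0, -0, 0.03
-0.22, -0.84, 0.01, 0, -0, 0.03
-0.22, -0.84, 0.01, 0, -0, 0.03
-0.23, -0.84, 0.01, 0, -0, 0.03
-0.23, -0.85, 0.02, 0, -0, 0.03
-0.23, -0.84, 0.01, 0, -0, 0.03
-0.24, -0.84, 0.02, 0, -0, 0.03
-0.24, -0.85, 0.01, 0.01, -0, 0.03
--
```

View pics/a5.png

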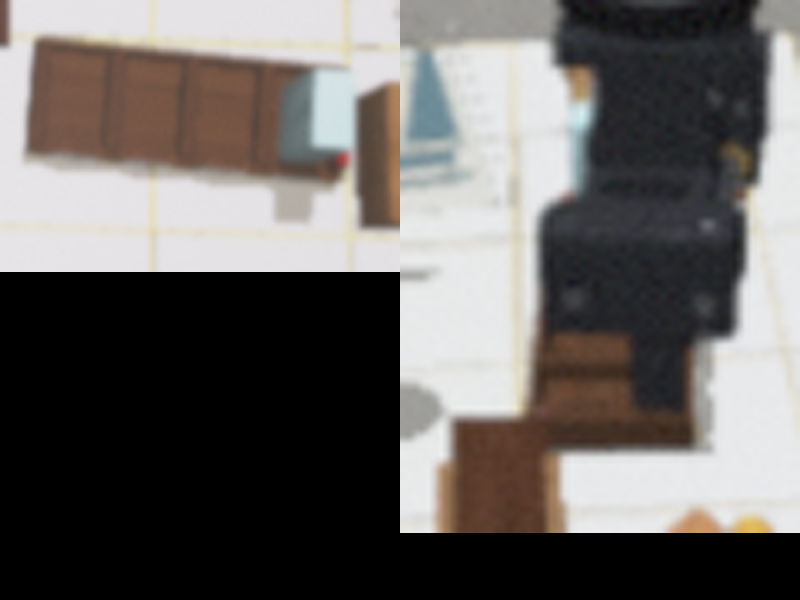

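```bash
cat > ov.py <<'E'
import sys
from h import *
d=read_camera('top');x0,y0,w,h,s=310,160,110,75,7.2
def draw(im,P,col):
    u=((proj(d,P)+.5-[x0,y0])*s*8).astype(int)
    for i in range(8):
        for j in range(i):
            if bin(i^j).count('1')==1: cv2.line(im,tuple(map(int,u[i])),tuple(map(int,u[j])),col,1,cv2.LINE_AA,3)
im=cv2.resize(d['pixels'][y0:y0+h,x0:x0+w,::-1],None,fx=s,fy=s,interpolation=cv2.INTER_CUBIC).copy()
X,Y,A=map(float,sys.argv[2].split(','))
draw(im,box(X,Y,0,A,[0,0,0],[90,244,22]),(0,255,0))
for b in(87,29,-29,-87): draw(im,box(X,Y,10,A,[0,b,0],[78,46,12]),(0,255,255))
for q in sys.argv[3:]:
    x,y,a=map(float,q.split(','));draw(im,box(x,y,10,a,[0,0,0],[58,30,88]),(0,0,255))
cv2.imwrite(sys.argv[1],im)
E
python3 ov.py pics/a6.png 460,-312,-0.074 454,-399,-0.074
```

```text
(no output)
```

View pics/a6.png

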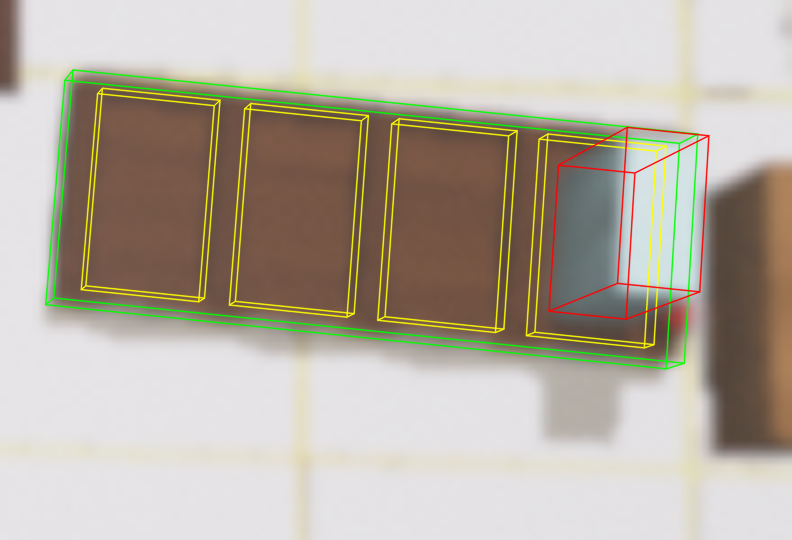

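```bash
python3 - <<'E'
from h import *
d=np.load('D.npy',allow_pickle=True).item()['top']
ys=np.arange(140,-141,-1.);
def prof(z,X=460,Y=-312,A=-.074):
    acc=[]
    for x in np.arange(-28,29,4.):
        P=R.from_euler('z',A).apply(np.c_[np.full_like(ys,x),ys,np.full_like(ys,z)])+[X,Y,0]
        u=proj(d,P).astype(np.float32)
        acc.append(cv2.remap(d['pixels'].astype(np.float32),u[:,0],u[:,1],cv2.INTER_CUBIC))
    return np.mean(acc,0)
p=prof(22);g=p.mean(1)
for i in range(0,281,2): print(int(ys[i]),int(g[i]),'R' if p[i,0]-p[i,1]>70 else '',end=' | ')
xs=np.arange(-60,61,1.);acc=[]
for y in np.arange(-110,111,4.):
    P=R.from_euler('z',-.074).apply(np.c_[xs,np.full_like(xs,y),np.full_like(xs,22)])+[460,-312,0]
    u=proj(d,P).astype(np.float32);acc.append(cv2.remap(d['pixels'].astype(np.float32),u[:,0],u[:,1],cv2.INTER_CUBIC).mean(1))
print();a=np.mean(acc,0)
print([(int(x),int(v)) for x,v in zip(xs,a)][::2])
E
```

```text
Traceback (most recent call last):
TypeError: only length-1 arrays can be converted to Python scalars
```

```bash
python3 - <<'E'
from h import *
d=np.load('D.npy',allow_pickle=True).item()['top']
def samp(U,V,swap):
    acc=[]
    for v in V:
        c=np.full_like(U,v);q=np.c_[c,U] if swap else np.c_[U,c]
        u=proj(d,R.from_euler('z',-.074).apply(np.c_[q,np.full_like(U,22)])+[460,-312,0]).astype(np.float32)
        acc.append(cv2.remap(d['pixels'],u[:,:1],u[:,1:],cv2.INTER_CUBIC).reshape(-1,3).astype(float))
    return np.mean(acc,0)
ys=np.arange(140,-141,-2.);p=samp(ys,np.arange(-28,29,4.),True)
print([(int(y),int(v.mean()),int(v[0]-v[1])) for y,v in zip(ys,p)])
xs=np.arange(-60,61,2.);p=samp(xs,np.arange(-110,111,4.),False)
print([(int(y),int(v.mean())) for y,v in zip(xs,p)])
E
```

```text
[(140, 215, 2), (138, 215, 3), (136, 215, 3), (134, 215, 2), (132, 215, 3), (130, 214, 3), (128, 206, 3), (126, 186, 3), (124, 150, 5), (122, 112, 9), (120, 87, 17), (118, 80, 23), (116, 81, 25), (114, 81, 25), (112, 80, 24), (110, 80, 24), (108, 82, 25), (106, 84, 27), (104, 85, 28), (102, 84, 28), (100, 84, 29), (98, 85, 28), (96, 85, 28), (94, 85, 28), (92, 84, 28), (90, 84, 29), (88, 84, 29), (86, 84, 29), (84, 84, 28), (82, 84, 28), (80, 84, 29), (78, 84, 29), (76, 84, 29), (74, 84, 29), (72, 84, 29), (70, 83, 28), (68, 80, 25), (66, 76, 22), (64, 73, 20), (62, 75, 22), (60, 78, 24), (58, 79, 25), (56, 79, 25), (54, 79, 25), (52, 79, 25), (50, 81, 27), (48, 82, 28), (46, 83, 30), (44, 83, 29), (42, 83, 29), (40, 83, 30), (38, 83, 29), (36, 83, 30), (34, 83, 30), (32, 83, 30), (30, 83, 29), (28, 82, 30), (26, 82, 29), (24, 82, 29), (22, 82, 30), (20, 82, 30), (18, 82, 29), (16, 82, 30), (14, 82, 29), (12, 80, 28), (10, 76, 25), (8, 71, 21), (6, 70, 20), (4, 72, 22), (2, 75, 24), (0, 77, 25), (-2, 77, 26), (-4, 76, 26), (-6, 77, 26), (-8, 79, 28), (-10, 80, 29), (-12, 81, 30), (-1
[... 933 characters left out ...]
), (-136, 72, 13), (-138, 70, 13), (-140, 69, 14)]
[(-60, 207), (-58, 197), (-56, 183), (-54, 169), (-52, 157), (-50, 145), (-48, 130), (-46, 113), (-44, 98), (-42, 88), (-40, 82), (-38, 80), (-36, 79), (-34, 78), (-32, 78), (-30, 78), (-28, 78), (-26, 79), (-24, 79), (-22, 80), (-20, 80), (-18, 80), (-16, 80), (-14, 79), (-12, 79), (-10, 79), (-8, 79), (-6, 79), (-4, 79), (-2, 79), (0, 79), (2, 79), (4, 79), (6, 79), (8, 79), (10, 78), (12, 78), (14, 78), (16, 79), (18, 80), (20, 81), (22, 81), (24, 81), (26, 81), (28, 80), (30, 79), (32, 77), (34, 74), (36, 71), (38, 75), (40, 89), (42, 115), (44, 146), (46, 174), (48, 193), (50, 202), (52, 205), (54, 206), (56, 207), (58, 208), (60, 210)]
```

```bash
cat > cf.py <<'E'
# colour-mask fit in top view: cf.py name x y z phi
import sys
from h import *
d=read_camera('top');hsv=cv2.cvtColor(d['pixels'],cv2.COLOR_RGB2HSV)
rg={'blue':(80,100,25),'orange':(18,32,110),'green':(40,85,60),'violet':(120,160,50)}
for a in sys.argv[1:]:
    n,x,y,z,ph=a.split(',');x,y,z,ph=map(float,(x,y,z,ph));lo,hi,sm=rg[n]
    m=((hsv[...,0]>=lo)&(hsv[...,0]<=hi)&(hsv[...,1]>=sm)).astype(np.uint8)
    u=proj(d,[[x,y,z+50]])[0];w=np.zeros_like(m);cv2.circle(w,tuple(map(int,u)),30,1,-1);m*=w
    k,l,st,_=cv2.connectedComponentsWithStats(m);i=1+st[1:,4].argmax();c=cv2.findContours((l==i).astype(np.uint8),0,2)[0][0]
    m=cv2.drawContours(np.zeros_like(m),[cv2.convexHull(c)],-1,1,-1).astype(np.float32)
    f=lambda q:((rend(d,box(x+q[0]*6,y+q[1]*6,z,ph+q[2]*.06,[0,0,0],np.array([58,30,88])))-m)**2).sum()+5*q[2]**2
    s=min((minimize(f,q0,method='Powell',options=dict(xtol=.01)) for q0 in([0,0,0],[.5,.5,.3],[-.5,-.5,-.3])),key=lambda s:s.fun)
    print(n,int(m.sum()),np.round([x+6*s.x[0],y+6*s.x[1],ph+.06*s.x[2]],3),round(s.fun,1),'init',round(f([0,0,0]),1))
E
python3 cf.py blue,454,-399,10,-.074 orange,431,313.5,14,-.204 green,425.7,255.8,14,-.204 violet,413,199.6,14,-.204;python3 go.py 431 313.5 185 -0.204 10|head -2
```

```text
blue 248 [ 4.52404e+02 -3.92169e+02 -3.80000e-02] 238.5 init 243.8
orange 432 [ 4.31898e+02  3.19452e+02 -1.81000e-01] 59.7 init 127.1
green 196 [ 4.26528e+02  2.57198e+02 -2.05000e-01] 225.9 init 229.1
t 13.63 pos [451.   51.8 188.8] phi -0.168 j [-0.24  0.56  0.03  2.13 -0.04  0.46 -1.92] w 40.6 gf 0.0 F [-0.2 -0.5 -0.3]
-0.21, -0.85, 0.01, 0, -0, 0.03Traceback (most recent call last):
  File "cf.py", line 10, in <module>
    k,l,st,_=cv2.connectedComponentsWithStats(m);i=1+st[1:,4].argmax();c=cv2.findContours((l==i).astype(np.uint8),0,2)[0][0]
                                                     ~~~~~~~~~~~~~~~^^
ValueError: attempt to get argmax of an empty sequence
```

Blue stands upright in the rightmost bay, and the overlay matches to about 2 mm. For the next bays I shift the target by -1.5 mm in y, and I go on to orange.

Call:
move_arm:
  plan: [-0.21, -0.85, 0, 0, 0, 0.03, 0.09, -0.21, -0.85, 0, 0, 0, 0.03, 0.09, -0.22, -0.85, 0, 0, 0, 0.03, 0.09, -0.22, -0.84, 0, 0, 0, 0.03, 0.09, -0.22, -0.84, 0, 0, 0, 0.03, 0.09, -0.23, -0.84, 0, 0, 0, 0.03, 0.09, -0.23, -0.85, 0, 0, 0, 0.03, 0.09, -0.23, -0.84, 0, 0, 0, 0.03, 0.09]

```text
clock: 14.3
tool_pos: [435.0, 262.4, 188.6]
orientation: [3.126, -0.309, 0.0]
wrist_force: [1.0, -0.0, 0.3]
gripper_width: 40.1
grip_force: 0.0
```

```bash
python3 go.py 431.5 312.8 170 -0.204 2 431.5 312.8 125 -0.204 3 431.5 312.8 54.5 -0.204 5
```

```text
t 14.3 pos [435.  262.4 188.6] phi -0.197 j [-0.7   0.62  0.11  1.98 -0.11  0.55 -2.28] w 40.1 gf 0.0 F [ 1.  -0.   0.3]
-0.22, -0.81, 0.31, 0, -0, 0.03
-0.23, -0.81, 0.31, 0, -0, 0.03
--
0, -0, 0.5, 0, -0, -0
0, -0, 0.5, 0, -0, -0
0, -0.01, 0.5, 0, -0, -0
--
0, 0, 0.47, 0, -0, -0
0, 0, 0.47, 0, -0, -0
0, 0, 0.47, 0, -0, -0
0, 0, 0.47, 0, -0, -0
0, 0, 0.47, 0, -0, -0
--
```

Call:
move_arm:
  plan: [-0.22, -0.81, 0.31, 0, 0, 0.03, 0.09, -0.23, -0.81, 0.31, 0, 0, 0.03, 0.09, 0, 0, 0.5, 0, 0, 0, 0.09, 0, 0, 0.5, 0, 0, 0, 0.09, 0, 0, 0.5, 0, 0, 0, 0.09, 0, 0, 0, 0, 0, 0, 0.09, 0, 0, 0, 0, 0, 0, 0.09]

```text
clock: 14.88
tool_pos: [431.1, 311.4, 124.6]
orientation: [3.124, -0.319, -0.002]
wrist_force: [-0.1, 0.2, 0.7]
gripper_width: 40.0
grip_force: 0.0
```

```bash
python3 go.py 431.5 312.8 90 -0.204 3;python3 go.py 431.5 312.8 90 -0.204 3; python3 look.py pics/a7.png top,90,140,110,75 side,215,190,90,120
```

```text
t 14.88 pos [431.1 311.4 124.6] phi -0.204 j [-0.77  0.75  0.09  1.95 -0.14  0.45 -2.34] w 40.0 gf 0.0 F [-0.1  0.2  0.7]
0, -0.02, 0.38, 0, 0, 0
0, -0.02, 0.39, 0.01, 0, 0
0, -0.01, 0.38, 0, 0.01, 0
--
t 14.88 pos [431.1 311.4 124.6] phi -0.204 j [-0.77  0.75  0.09  1.95 -0.14  0.45 -2.34] w 40.0 gf 0.0 F [-0.1  0.2  0.7]
0, -0.02, 0.38, 0, 0, 0
0, -0.02, 0.39, 0.01, 0, 0
0, -0.01, 0.38, 0, 0.01, 0
--
```

View pics/a7.png

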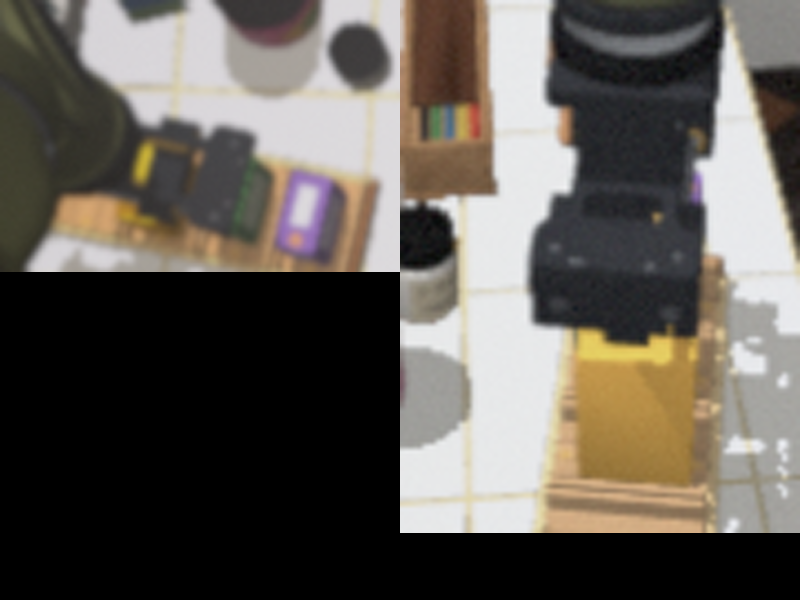

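The fingers are in line with the orange soap (finger at column 628, soap at 578-693 in side). I descend and grip.

Call:
move_arm:
  plan: [0, -0.02, 0.4, 0, 0, 0, 0.09, 0, 0, 0.4, 0, 0, 0, 0.09]

```text
clock: 15.15
tool_pos: [432.4, 313.9, 102.4]
orientation: [-3.123, 0.317, -0.005]
wrist_force: [-0.0, 0.3, -0.2]
gripper_width: 39.8
grip_force: 0.0
```

Call:
move_arm:
  plan: [0, 0, 0.35, 0, 0, 0, 0.09, 0, 0, 0.4, 0, 0, 0, 0.09, 0, 0, 0.4, 0, 0, 0, 0.09, 0, 0, 0.35, 0, 0, 0, 0.09, 0, 0, 0, 0, 0, 0, 0.09]

```text
clock: 15.57
tool_pos: [430.5, 312.7, 54.7]
orientation: [3.124, -0.317, -0.002]
wrist_force: [0.8, -0.1, 0.1]
gripper_width: 40.4
grip_force: 0.0
```

Call:
move_arm:
  plan: [0, 0, 0, 0, 0, 0, 1, 0, 0, 0, 0, 0, 0, 1, 0, 0, 0, 0, 0, 0, 1, 0, 0, 0, 0, 0, 0, 1]

```text
clock: 15.9
tool_pos: [431.3, 313.4, 56.6]
orientation: [-3.125, 0.317, -0.001]
wrist_force: [-0.1, -0.0, -0.4]
gripper_width: 29.7
grip_force: 29.9
```

Call:
move_arm:
  plan: [0, 0, -0.3, 0, 0, 0, 1, 0, 0, -0.56, 0, 0, 0, 1, 0, 0, -0.7, 0, 0, 0, 1, 0, 0, -0.8, 0, 0, 0, 1, 0, 0, -0.8, 0, 0, 0, 1, 0, 0, -0.8, 0, 0, 0, 1, 0, 0, -0.5, 0, 0, 0, 1]

```text
clock: 16.48
tool_pos: [431.6, 313.6, 193.0]
orientation: [-3.123, 0.317, -0.004]
wrist_force: [-0.2, 0.8, -1.1]
gripper_width: 29.8
grip_force: 29.9
```

```bash
python3 go.py 457.9 -342.4 200 -0.074 24 457.9 -342.4 75 -0.074 8
```

```text
t 16.48 pos [431.6 313.6 193. ] phi -0.202 j [-0.79  0.64  0.12  1.9  -0.13  0.61 -2.36] w 29.8 gf 29.9 F [-0.2  0.8 -1.1]
0.22, 0.89, -0.01, -0, -0, -0.04
0.21, 0.89, -0.01, -0, -0, -0.04
0.21, 0.89, -0.01, -0, -0, -0.04
0.21, 0.89, -0.01, -0, -0, -0.05
0.2, 0.89, -0.01, -0, -0, -0.04
0.2, 0.89, -0.01, -0, -0, -0.05
0.19, 0.89, -0.01, -0, -0, -0.04
0.19, 0.89, -0.01, -0, -0, -0.05
0.18, 0.89, -0.01, -0, -0, -0.04
0.18, 0.89, -0.01, -0, -0, -0.05
0.17, 0.9, -0.01, -0, -0, -0.04
0.17, 0.9, -0.01, -0, -0, -0.05
0.16, 0.9, -0.01, -0, -0, -0.04
0.16, 0.9, -0.01, -0, -0, -0.05
0.15, 0.9, -0.01, -0, -0, -0.04
0.15, 0.9, -0.01, -0, -0, -0.05
0.14, 0.9, -0.01, -0, -0, -0.04
0.14, 0.9, -0.02, -0, -0, -0.05
0.13, 0.9, -0.01, -0, -0, -0.04
0.13, 0.9, -0.02, -0, -0, -0.05
0.12, 0.9, -0.01, -0, -0.01, -0.04
0.12, 0.9, -0.02, -0.01, -0, -0.05
0.11, 0.9, -0.01, -0, -0.01, -0.04
0.11, 0.91, -0.02, -0.01, -0, -0.05
--
-0, -0, 0.52, 0, -0, 0
-0, -0, 0.52, 0, -0, 0
-0, -0, 0.52, 0, -0, 0
-0, -0, 0.52, 0, -0, 0
-0, -0, 0.52, 0, -0, 0
-0, -0, 0.52, 0, -0, 0
-0, -0, 0.53, 0, -0, 0
-0, -0, 0.52, 0, -0, 0
--
```

Call:
move_arm:
  plan: [0.22, 0.89, 0, 0, 0, -0.04, 1, 0.21, 0.89, 0, 0, 0, -0.04, 1, 0.21, 0.89, 0, 0, 0, -0.04, 1, 0.21, 0.89, 0, 0, 0, -0.05, 1, 0.2, 0.89, 0, 0, 0, -0.04, 1, 0.2, 0.89, 0, 0, 0, -0.05, 1, 0.19, 0.89, 0, 0, 0, -0.04, 1, 0.19, 0.89, 0, 0, 0, -0.05, 1]

```text
clock: 17.15
tool_pos: [439.8, 93.0, 190.7]
orientation: [-3.132, 0.25, -0.001]
wrist_force: [0.6, -0.1, -1.2]
gripper_width: 29.8
grip_force: 29.9
```

Call:
move_arm:
  plan: [0.18, 0.89, 0, 0, 0, -0.04, 1, 0.18, 0.89, 0, 0, 0, -0.05, 1, 0.17, 0.9, 0, 0, 0, -0.04, 1, 0.17, 0.9, 0, 0, 0, -0.05, 1, 0.16, 0.9, 0, 0, 0, -0.04, 1, 0.16, 0.9, 0, 0, 0, -0.05, 1, 0.15, 0.9, 0, 0, 0, -0.04, 1, 0.15, 0.9, 0, 0, 0, -0.05, 1]

```text
clock: 17.82
tool_pos: [448.6, -126.1, 190.7]
orientation: [3.136, -0.183, 0.001]
wrist_force: [1.6, -1.0, -1.1]
gripper_width: 30.0
grip_force: 29.9
```

Call:
move_arm:
  plan: [0.14, 0.9, 0, 0, 0, -0.04, 1, 0.14, 0.9, 0, 0, 0, -0.05, 1, 0.13, 0.9, 0, 0, 0, -0.04, 1, 0.13, 0.9, 0, 0, 0, -0.05, 1, 0.12, 0.9, 0, 0, 0, -0.04, 1, 0.12, 0.9, 0, 0, 0, -0.05, 1, 0.11, 0.9, 0, 0, 0, -0.04, 1, 0.11, 0.91, 0, 0, 0, -0.05, 1]

```text
clock: 18.48
tool_pos: [457.1, -344.2, 190.7]
orientation: [3.139, -0.115, 0.0]
wrist_force: [0.5, -0.4, -1.3]
gripper_width: 30.0
grip_force: 29.9
```

```bash
python3 go.py 457.9 -342.4 115 -0.074 5 457.9 -342.4 60 -0.074 4
```

```text
t 18.48 pos [ 457.1 -344.2  190.7] phi -0.073 j [ 0.62  0.68 -0.1   1.78  0.1   0.69 -1.17] w 30.0 gf 29.9 F [ 0.5 -0.4 -1.3]
0, -0.01, 0.5, 0, -0, 0
0.01, -0.01, 0.51, 0, -0, 0
0, -0.01, 0.5, 0, -0, 0
0.01, -0.02, 0.51, 0, -0, 0
0, -0.01, 0.5, 0, -0, 0
--
0, -0, 0.46, 0, -0, 0
0, -0, 0.46, 0, -0, 0
0, -0, 0.46, 0, -0, 0
0, -0, 0.46, 0, -0, 0
--
```

Call:
move_arm:
  plan: [0, -0.03, 0.5, 0, 0, 0, 1, 0.01, -0.03, 0.5, 0, 0, 0, 1, 0, 0, 0.5, 0, 0, 0, 1, 0.01, 0, 0.5, 0, 0, 0, 1, 0, 0, 0.5, 0, 0, 0, 1, 0, 0, 0.3, 0, 0, 0, 1, 0, 0, 0, 0, 0, 0, 1, 0, 0, 0, 0, 0, 0, 1]

```text
clock: 19.15
tool_pos: [458.2, -341.0, 106.2]
orientation: [3.139, -0.115, -0.001]
wrist_force: [0.0, 0.1, -1.3]
gripper_width: 30.2
grip_force: 29.9
```

```bash
python3 go.py 457.9 -342.4 55 -0.074 4
```

```text
t 19.15 pos [ 458.2 -341.   106.2] phi -0.073 j [ 0.6   0.81 -0.08  1.84  0.12  0.5  -1.2 ] w 30.2 gf 29.9 F [ 0.   0.1 -1.3]
-0, 0.01, 0.43, 0, 0, 0
-0, 0.01, 0.43, 0, 0, 0
-0, 0.01, 0.42, 0, 0, 0
-0.01, 0.02, 0.43, 0, 0, 0.01
--
```

Call:
move_arm:
  plan: [0, 0.03, 0.4, 0, 0, 0, 1, 0, 0.02, 0.4, 0, 0, 0, 1, 0, 0, 0.4, 0, 0, 0, 1, 0, 0, 0.3, 0, 0, 0, 1, 0, 0, 0.15, 0, 0, 0, 1, 0, 0, 0, 0, 0, 0, 1, 0, 0, 0, 0, 0, 0, 1]

```text
clock: 19.73
tool_pos: [458.1, -342.4, 55.9]
orientation: [-3.139, 0.115, 0.001]
wrist_force: [-0.5, -0.9, 0.0]
gripper_width: 29.6
grip_force: 29.9
```

Call:
move_arm:
  plan: [0, 0, 0.06, 0, 0, 0, 1, 0, 0, 0.05, 0, 0, 0, 1, 0, 0, 0, 0, 0, 0, 1]

```text
clock: 19.98
tool_pos: [458.3, -342.6, 53.2]
orientation: [3.139, -0.115, 0.001]
wrist_force: [0.5, 0.2, -1.5]
gripper_width: 29.8
grip_force: 29.9
```

Call:
move_arm:
  plan: [0, 0, 0.02, 0, 0, 0, 1, 0, 0, 0, 0, 0, 0, 1]

```text
clock: 20.15
tool_pos: [458.3, -342.6, 52.6]
orientation: [3.139, -0.115, 0.0]
wrist_force: [0.2, -0.9, -1.5]
gripper_width: 29.4
grip_force: 29.9
```

Call:
move_arm:
  plan: [0, 0, 0.04, 0, 0, 0, 1, 0, 0, 0, 0, 0, 0, 1]

```text
clock: 20.32
tool_pos: [458.3, -342.6, 52.4]
orientation: [3.139, -0.115, 0.001]
wrist_force: [-2.0, 1.9, 8.9]
gripper_width: 29.9
grip_force: 29.9
```

Orange touches the floor, so I release, rise and go back for green.

Call:
move_arm:
  plan: [0, 0, 0, 0, 0, 0, 0.09, 0, 0, 0, 0, 0, 0, 0.09, 0, 0, 0, 0, 0, 0, 0.09, 0, 0, -0.3, 0, 0, 0, 0.09, 0, 0, -0.5, 0, 0, 0, 0.09, 0, 0, -0.8, 0, 0, 0, 0.09, 0, 0, -1, 0, 0, 0, 0.09, 0, 0, -1, 0, 0, 0, 0.09]

```text
clock: 20.98
tool_pos: [457.8, -342.2, 160.5]
orientation: [-3.139, 0.115, 0.002]
wrist_force: [-0.2, -0.6, 0.7]
gripper_width: 39.8
grip_force: 0.0
```

```bash
python3 go.py 458 -260 185 -0.09 3 424.5 256 175 -0.204 18; python3 - <<'E'
from h import *
read_camera('top')
for c in ['top']:
  for n in('green','violet'): print(n,[(np.round(p['at'],1).tolist(),round(p['conf'],2)) for p in place_of(c,'soap_'+n)][:2])
E
```

```text
t 20.98 pos [ 457.8 -342.2  160.5] phi -0.073 j [ 0.62  0.72 -0.09  1.81  0.11  0.62 -1.18] w 39.8 gf 0.0 F [-0.2 -0.6  0.7]
-0.06, -0.91, -0.27, -0, 0, 0.05
-0.07, -0.91, -0.27, -0, 0, 0.04
-0.08, -0.91, -0.28, -0, 0.01, 0.05
--
-0.15, -0.95, 0.02, -0, -0, 0.05
-0.15, -0.95, 0.02, -0, -0, 0.05
-0.16, -0.94, 0.02, -0, -0, 0.05
-0.16, -0.94, 0.02, -0, -0, 0.05
-0.17, -0.94, 0.02, -0, -0, 0.05
-0.18, -0.94, 0.02, -0, -0, 0.05
-0.18, -0.94, 0.02, -0, -0, 0.05
-0.19, -0.94, 0.02, -0, -0, 0.05
-0.19, -0.94, 0.02, -0, -0, 0.05
-0.2, -0.94, 0.02, -0, -0, 0.06
-0.21, -0.94, 0.02, -0, -0, 0.05
-0.21, -0.93, 0.02, -0, -0, 0.06
-0.22, -0.93, 0.02, -0, -0, 0.05
-0.22, -0.93, 0.02, -0, -0, 0.06
-0.23, -0.93, 0.02, -0, -0, 0.05
-0.24, -0.93, 0.02, -0, -0, 0.06
-0.24, -0.93, 0.01, -0, -0, 0.05
-0.24, -0.92, 0.02, -0, -0, 0.06
--
green [([422.6, 260.2, 14.4], 0.73)]
violet [([406.0, 203.6, 13.9], 0.83)]
```

Call:
move_arm:
  plan: [-0.06, -0.91, -0.27, 0, 0, 0.05, 0.09, -0.07, -0.91, -0.27, 0, 0, 0.04, 0.09, -0.08, -0.91, -0.28, 0, 0, 0.05, 0.09, -0.15, -0.95, 0.02, 0, 0, 0.05, 0.09, -0.15, -0.95, 0.02, 0, 0, 0.05, 0.09, -0.16, -0.94, 0.02, 0, 0, 0.05, 0.09, -0.16, -0.94, 0.02, 0, 0, 0.05, 0.09, -0.17, -0.94, 0.02, 0, 0, 0.05, 0.09]

```text
clock: 21.8
tool_pos: [448.2, -115.7, 180.0]
orientation: [-3.136, 0.189, 0.003]
wrist_force: [0.1, -0.2, 0.7]
gripper_width: 40.0
grip_force: 0.0
```

Call:
move_arm:
  plan: [-0.18, -0.94, 0.02, 0, 0, 0.05, 0.09, -0.18, -0.94, 0.02, 0, 0, 0.05, 0.09, -0.19, -0.94, 0.02, 0, 0, 0.05, 0.09, -0.19, -0.94, 0.02, 0, 0, 0.05, 0.09, -0.2, -0.94, 0.02, 0, 0, 0.06, 0.09, -0.21, -0.94, 0.02, 0, 0, 0.05, 0.09, -0.21, -0.93, 0.02, 0, 0, 0.06, 0.09, -0.22, -0.93, 0.02, 0, 0, 0.05, 0.09]

```text
clock: 22.47
tool_pos: [433.1, 113.5, 175.2]
orientation: [3.129, -0.268, -0.003]
wrist_force: [0.0, 0.3, 0.2]
gripper_width: 39.8
grip_force: 0.0
```

```bash
python3 go.py 424.5 256 160 -0.204 6 424.5 256 115 -0.204 3
```

```text
t 22.47 pos [433.1 113.5 175.2] phi -0.171 j [-0.4   0.58  0.06  2.15 -0.08  0.41 -2.01] w 39.8 gf 0.0 F [0.  0.3 0.2]
-0.18, -0.77, 0.08, 0, 0, 0.05
-0.19, -0.77, 0.08, 0, 0, 0.05
-0.19, -0.77, 0.09, 0, 0, 0.04
-0.19, -0.77, 0.08, 0, 0, 0.05
-0.2, -0.77, 0.09, 0.01, 0.01, 0.04
-0.2, -0.77, 0.08, 0, 0, 0.05
--
-0, 0, 0.5, 0, 0, -0
-0, 0, 0.5, 0, 0, -0
-0, 0, 0.5, 0, 0, -0
--
```

Call:
move_arm:
  plan: [-0.18, -0.77, 0.08, 0, 0, 0.05, 0.09, -0.19, -0.77, 0.08, 0, 0, 0.05, 0.09, -0.19, -0.77, 0.09, 0, 0, 0.04, 0.09, -0.19, -0.77, 0.08, 0, 0, 0.05, 0.09, -0.2, -0.77, 0.09, 0, 0, 0.04, 0.09, -0.2, -0.77, 0.08, 0, 0, 0.05, 0.09, 0, 0, 0.5, 0, 0, 0, 0.09, 0, 0, 0.5, 0, 0, 0, 0.09]

```text
clock: 23.13
tool_pos: [425.1, 257.1, 130.0]
orientation: [-3.125, 0.314, -0.0]
wrist_force: [-0.5, -0.2, -0.2]
gripper_width: 40.2
grip_force: 0.0
```

Call:
move_arm:
  plan: [0, 0, 0.4, 0, 0, 0, 0.09, 0, 0, 0, 0, 0, 0, 0.09, 0, 0, 0, 0, 0, 0, 0.09, 0, 0, 0, 0, 0, 0, 0.09]

```text
clock: 23.47
tool_pos: [425.6, 254.7, 119.1]
orientation: [3.125, -0.32, -0.0]
wrist_force: [0.3, 0.0, 0.2]
gripper_width: 40.0
grip_force: 0.0
```

```bash
python3 go.py 424.5 256 55.5 -0.204 6
```

```text
t 23.47 pos [425.6 254.7 119.1] phi -0.204 j [-0.69  0.73  0.09  2.06 -0.17  0.36 -2.24] w 40.0 gf 0.0 F [0.3 0.  0.2]
-0.01, -0.01, 0.35, 0, 0, -0
-0.01, -0, 0.35, 0, 0, -0
-0.01, -0.01, 0.35, 0, 0, -0
-0.01, -0, 0.36, 0, 0, -0
-0, -0.01, 0.35, 0, 0, -0
-0.01, -0, 0.36, 0, 0, -0
--
```

Call:
move_arm:
  plan: [-0.01, -0.03, 0.35, 0, 0, 0, 0.09, -0.01, -0.01, 0.35, 0, 0, 0, 0.09, -0.01, 0, 0.25, 0, 0, 0, 0.09]

```text
clock: 23.72
tool_pos: [425.2, 256.5, 90.0]
orientation: [-3.125, 0.32, -0.001]
wrist_force: [-0.0, 0.5, -0.6]
gripper_width: 40.2
grip_force: 0.0
```

Call:
move_arm:
  plan: [0, 0, 0.35, 0, 0, 0, 0.09, 0, 0, 0.4, 0, 0, 0, 0.09, 0, 0, 0.4, 0, 0, 0, 0.09, 0, 0, 0, 0, 0, 0, 0.09, 0, 0, 0, 0, 0, 0, 0.09]

```text
clock: 24.13
tool_pos: [424.7, 256.0, 55.4]
orientation: [3.124, -0.32, -0.002]
wrist_force: [0.4, -0.8, 0.8]
gripper_width: 40.2
grip_force: 0.0
```

Call:
move_arm:
  plan: [0, 0, 0, 0, 0, 0, 1, 0, 0, 0, 0, 0, 0, 1, 0, 0, 0, 0, 0, 0, 1, 0, 0, 0, 0, 0, 0, 1]

```text
clock: 24.47
tool_pos: [425.3, 256.5, 56.5]
orientation: [-3.125, 0.32, -0.001]
wrist_force: [-0.4, 0.1, 0.8]
gripper_width: 29.5
grip_force: 30.0
```

Call:
move_arm:
  plan: [0, 0, -0.3, 0, 0, 0, 1, 0, 0, -0.56, 0, 0, 0, 1, 0, 0, -0.7, 0, 0, 0, 1, 0, 0, -0.8, 0, 0, 0, 1, 0, 0, -0.8, 0, 0, 0, 1, 0, 0, -0.8, 0, 0, 0, 1, 0, 0, -0.5, 0, 0, 0, 1]

```text
clock: 25.05
tool_pos: [425.5, 256.5, 192.7]
orientation: [-3.123, 0.32, -0.004]
wrist_force: [0.7, 0.3, -0.1]
gripper_width: 29.8
grip_force: 30.0
```

```bash
python3 go.py 462.1 -284.6 190 -0.074 20
```

```text
t 25.05 pos [425.5 256.5 192.7] phi -0.204 j [-0.72  0.6   0.13  2.01 -0.15  0.54 -2.26] w 29.8 gf 30.0 F [ 0.7  0.3 -0.1]
0.24, 0.87, 0, -0, -0, -0.05
0.24, 0.87, 0, -0, -0, -0.05
0.23, 0.87, 0, -0, -0, -0.05
0.23, 0.88, 0, -0, -0, -0.06
0.22, 0.88, 0, -0, -0, -0.05
0.22, 0.88, 0, -0, -0, -0.06
0.21, 0.88, 0, -0, -0, -0.05
0.2, 0.88, 0, -0, -0, -0.06
0.2, 0.88, 0.01, -0, -0, -0.05
0.19, 0.88, 0, -0, -0, -0.06
0.19, 0.88, 0.01, -0, -0, -0.05
0.18, 0.89, 0, -0, -0, -0.06
0.17, 0.89, 0.01, -0, -0, -0.05
0.17, 0.89, 0, -0, -0, -0.06
0.16, 0.89, 0.01, -0, -0, -0.05
0.16, 0.89, 0, -0, -0, -0.06
0.15, 0.89, 0.01, -0, -0, -0.05
0.14, 0.89, 0, -0.01, -0.01, -0.06
0.14, 0.89, 0.01, -0, -0, -0.05
0.14, 0.9, 0.01, -0.01, -0.01, -0.06
--
```

Call:
move_arm:
  plan: [0.24, 0.87, 0, 0, 0, -0.05, 1, 0.24, 0.87, 0, 0, 0, -0.05, 1, 0.23, 0.87, 0, 0, 0, -0.05, 1, 0.23, 0.88, 0, 0, 0, -0.06, 1, 0.22, 0.88, 0, 0, 0, -0.05, 1, 0.22, 0.88, 0, 0, 0, -0.06, 1, 0.21, 0.88, 0, 0, 0, -0.05, 1, 0.2, 0.88, 0, 0, 0, -0.06, 1]

```text
clock: 25.72
tool_pos: [439.5, 38.4, 190.5]
orientation: [3.132, -0.239, 0.001]
wrist_force: [0.8, -0.3, -0.0]
gripper_width: 29.7
grip_force: 30.0
```

Call:
move_arm:
  plan: [0.2, 0.88, 0, 0, 0, -0.05, 1, 0.19, 0.88, 0, 0, 0, -0.06, 1, 0.19, 0.88, 0, 0, 0, -0.05, 1, 0.18, 0.89, 0, 0, 0, -0.06, 1, 0.17, 0.89, 0, 0, 0, -0.05, 1, 0.17, 0.89, 0, 0, 0, -0.06, 1, 0.16, 0.89, 0, 0, 0, -0.05, 1, 0.16, 0.89, 0, 0, 0, -0.06, 1]

```text
clock: 26.38
tool_pos: [454.0, -178.2, 190.6]
orientation: [3.137, -0.157, 0.0]
wrist_force: [0.1, -0.8, -0.9]
gripper_width: 29.8
grip_force: 30.0
```

Call:
move_arm:
  plan: [0.15, 0.89, 0, 0, 0, -0.05, 1, 0.14, 0.89, 0, 0, 0, -0.06, 1, 0.14, 0.89, 0, 0, 0, -0.05, 1, 0.14, 0.9, 0, 0, 0, -0.06, 1, 0, 0, 0.5, 0, 0, 0, 1, 0, 0, 0.5, 0, 0, 0, 1, 0, 0, 0, 0, 0, 0, 1, 0, 0, 0, 0, 0, 0, 1]

```text
clock: 27.05
tool_pos: [461.1, -284.5, 160.0]
orientation: [-3.139, 0.115, 0.002]
wrist_force: [0.4, 0.4, -0.6]
gripper_width: 29.6
grip_force: 30.0
```

```bash
python3 go.py 462.1 -284.6 100 -0.074 4
```

```text
t 27.05 pos [ 461.1 -284.5  160. ] phi -0.073 j [ 0.5   0.69 -0.06  1.9   0.07  0.56 -1.25] w 29.6 gf 30.0 F [ 0.4  0.4 -0.6]
0.01, 0, 0.5, -0, 0, 0
0.01, 0, 0.5, -0, 0, 0
0.01, 0, 0.5, -0, 0.01, 0
0, 0, 0.5, -0, 0, 0.01
--
```

Call:
move_arm:
  plan: [0.01, 0, 0.5, 0, 0, 0, 1, 0.01, 0, 0.5, 0, 0, 0, 1, 0.01, 0, 0.5, 0, 0, 0, 1, 0, 0, 0.5, 0, 0, 0, 1, 0, 0, 0.4, 0, 0, 0, 1, 0, 0, 0.4, 0, 0, 0, 1, 0, 0, 0, 0, 0, 0, 1, 0, 0, 0, 0, 0, 0, 1]

```text
clock: 27.72
tool_pos: [463.1, -284.7, 76.5]
orientation: [3.139, -0.114, 0.0]
wrist_force: [0.7, -0.6, -0.5]
gripper_width: 29.6
grip_force: 30.0
```

```bash
python3 go.py 462.1 -284.6 55 -0.074 3
```

```text
t 27.72 pos [ 463.1 -284.7   76.5] phi -0.073 j [ 0.49  0.84 -0.04  1.94  0.09  0.37 -1.26] w 29.6 gf 30.0 F [ 0.7 -0.6 -0.5]
-0.01, -0, 0.24, 0, -0, 0
-0.01, -0, 0.24, 0, -0, 0.01
-0.01, -0, 0.24, 0, -0, 0
--
```

Call:
move_arm:
  plan: [-0.01, 0, 0.24, 0, 0, 0, 1, -0.01, 0, 0.24, 0, 0, 0, 1, -0.01, 0, 0.24, 0, 0, 0, 1, 0, 0, 0.04, 0, 0, 0, 1, 0, 0, 0, 0, 0, 0, 1, 0, 0, 0, 0, 0, 0, 1]

```text
clock: 28.22
tool_pos: [461.8, -284.9, 52.9]
orientation: [-3.139, 0.115, 0.0]
wrist_force: [-0.3, 0.4, -1.5]
gripper_width: 30.2
grip_force: 30.0
```

Call:
move_arm:
  plan: [0, 0, 0.03, 0, 0, 0, 1, 0, 0, 0, 0, 0, 0, 1, 0, 0, 0, 0, 0, 0, 1]

```text
clock: 28.47
tool_pos: [461.9, -285.0, 52.5]
orientation: [3.139, -0.115, 0.0]
wrist_force: [0.0, 0.5, 4.0]
gripper_width: 29.7
grip_force: 30.0
```

Contact at 4 N. I release, rise and go for violet.

Call:
move_arm:
  plan: [0, 0, 0, 0, 0, 0, 0.09, 0, 0, 0, 0, 0, 0, 0.09, 0, 0, 0, 0, 0, 0, 0.09, 0, 0, -0.3, 0, 0, 0, 0.09, 0, 0, -0.5, 0, 0, 0, 0.09, 0, 0, -0.8, 0, 0, 0, 0.09, 0, 0, -1, 0, 0, 0, 0.09, 0, 0, -1, 0, 0, 0, 0.09]

```text
clock: 29.13
tool_pos: [461.3, -284.6, 161.4]
orientation: [-3.139, 0.115, 0.002]
wrist_force: [1.2, -0.4, 0.3]
gripper_width: 40.5
grip_force: 0.0
```

```bash
python3 go.py 412.5 199.8 165 -0.204 18
```

```text
t 29.13 pos [ 461.3 -284.6  161.4] phi -0.073 j [ 0.5   0.69 -0.06  1.89  0.07  0.56 -1.25] w 40.5 gf 0.0 F [ 1.2 -0.4  0.3]
-0.16, -0.89, -0.01, -0, 0, 0.06
-0.16, -0.89, -0.01, -0, 0, 0.06
-0.17, -0.89, -0.01, -0, 0, 0.06
-0.17, -0.88, -0.01, -0, 0, 0.06
-0.18, -0.88, -0, -0, 0, 0.06
-0.19, -0.88, -0.01, -0, 0, 0.06
-0.19, -0.88, -0, -0, 0, 0.06
-0.2, -0.88, -0.01, -0, 0, 0.06
-0.21, -0.88, -0, -0, 0, 0.06
-0.21, -0.88, -0.01, -0, 0, 0.06
-0.22, -0.87, -0, -0, 0, 0.06
-0.23, -0.87, -0.01, -0, 0, 0.06
-0.23, -0.87, -0, -0, 0, 0.06
-0.24, -0.87, -0.01, -0, 0, 0.06
-0.24, -0.87, -0, -0, 0, 0.06
-0.25, -0.87, -0.01, -0, 0, 0.06
-0.26, -0.86, -0, -0, 0, 0.06
-0.27, -0.86, -0.01, -0, 0.01, 0.07
--
```

Call:
move_arm:
  plan: [-0.16, -0.89, -0.01, 0, 0, 0.06, 0.09, -0.16, -0.89, -0.01, 0, 0, 0.06, 0.09, -0.17, -0.89, -0.01, 0, 0, 0.06, 0.09, -0.17, -0.88, -0.01, 0, 0, 0.06, 0.09, -0.18, -0.88, 0, 0, 0, 0.06, 0.09, -0.19, -0.88, 0, 0, 0, 0.06, 0.09, -0.19, -0.88, 0, 0, 0, 0.06, 0.09, -0.2, -0.88, 0, 0, 0, 0.06, 0.09]

```text
clock: 29.8
tool_pos: [440.2, -68.4, 161.9]
orientation: [-3.135, 0.206, -0.001]
wrist_force: [0.7, 0.3, -0.2]
gripper_width: 40.4
grip_force: 0.0
```

Call:
move_arm:
  plan: [-0.21, -0.88, 0, 0, 0, 0.06, 0.09, -0.21, -0.88, 0, 0, 0, 0.06, 0.09, -0.22, -0.87, 0, 0, 0, 0.06, 0.09, -0.23, -0.87, 0, 0, 0, 0.06, 0.09, -0.23, -0.87, 0, 0, 0, 0.06, 0.09, -0.24, -0.87, 0, 0, 0, 0.06, 0.09, -0.24, -0.87, 0, 0, 0, 0.06, 0.09, -0.25, -0.87, 0, 0, 0, 0.06, 0.09]

```text
clock: 30.47
tool_pos: [418.4, 147.3, 161.9]
orientation: [-3.127, 0.296, -0.001]
wrist_force: [0.3, -0.6, -1.2]
gripper_width: 39.7
grip_force: 0.0
```

Call:
move_arm:
  plan: [-0.26, -0.86, 0, 0, 0, 0.06, 0.09, -0.27, -0.86, 0, 0, 0, 0.07, 0.09, 0, 0, 0.5, 0, 0, 0, 0.09, 0, 0, 0.5, 0, 0, 0, 0.09, 0, 0, 0.5, 0, 0, 0, 0.09, 0, 0, 0, 0, 0, 0, 0.09, 0, 0, 0, 0, 0, 0, 0.09]

```text
clock: 31.05
tool_pos: [412.6, 199.4, 116.4]
orientation: [3.125, -0.32, -0.002]
wrist_force: [0.3, -0.4, 0.7]
gripper_width: 39.9
grip_force: 0.0
```

```bash
python3 go.py 412.5 199.8 55.5 -0.204 6
python3 look.py pics/a8.png side,205,100,80,110 top,310,160,110,75
```

```text
t 31.05 pos [412.6 199.4 116.4] phi -0.204 j [-0.61  0.71  0.09  2.17 -0.23  0.27 -2.09] w 39.9 gf 0.0 F [ 0.3 -0.4  0.7]
-0, -0, 0.34, 0, 0, -0
-0, -0, 0.34, 0, 0, -0
-0, -0, 0.34, 0, 0, -0
-0, -0.01, 0.34, 0, 0, -0
-0, -0, 0.33, 0, 0, -0
-0, -0.01, 0.34, 0, 0.01, -0
--
```

View pics/a8.png

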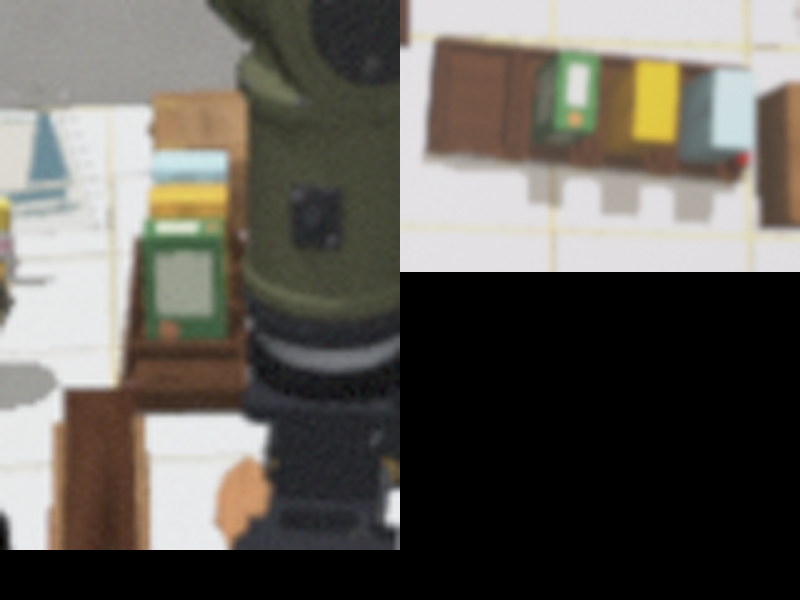

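Green, orange and blue stand upright in bays 2 to 4 at about (565,95), (645,100) and (720,110) in the right-hand crop. For violet I grip slightly higher, because joint 6 nears its limit.

Call:
move_arm:
  plan: [0, 0, 0.34, 0, 0, 0, 0.09, 0, 0, 0.34, 0, 0, 0, 0.09, 0, 0, 0.2, 0, 0, 0, 0.09]

```text
clock: 31.4
tool_pos: [413.4, 199.6, 90.3]
orientation: [-3.124, 0.321, -0.002]
wrist_force: [-0.8, -0.2, 0.6]
gripper_width: 40.3
grip_force: 0.0
```

Call:
move_arm:
  plan: [0, 0, 0.34, 0, 0, 0, 0.09, 0, 0, 0.34, 0, 0, 0, 0.09, 0, 0, 0.32, 0, 0, 0, 0.09, 0, 0, 0, 0, 0, 0, 0.09, 0, 0, 0, 0, 0, 0, 0.09]

```text
clock: 31.82
tool_pos: [412.9, 199.4, 59.9]
orientation: [3.125, -0.32, -0.001]
wrist_force: [0.2, 0.4, 0.5]
gripper_width: 40.3
grip_force: 0.0
```

Call:
move_arm:
  plan: [0, 0, 0, 0, 0, 0, 1, 0, 0, 0, 0, 0, 0, 1, 0, 0, 0, 0, 0, 0, 1, 0, 0, 0, 0, 0, 0, 1]

```text
clock: 32.15
tool_pos: [413.2, 199.6, 60.4]
orientation: [-3.125, 0.32, -0.001]
wrist_force: [0.4, -0.1, 3.2]
gripper_width: 29.8
grip_force: 30.2
```

```bash
python3 go.py 412.5 199.8 190 -0.204 1
```

```text
t 32.15 pos [413.2 199.6  60.4] phi -0.204 j [-0.57  0.83  0.04  2.19 -0.24  0.12 -2.08] w 29.8 gf 30.2 F [ 0.4 -0.1  3.2]
-0.02, -0, -4.32, -0, -0.01, -0 !!
--
```

Call:
move_arm:
  plan: [0, 0, -0.3, 0, 0, 0, 1, 0, 0, -0.56, 0, 0, 0, 1, 0, 0, -0.7, 0, 0, 0, 1, 0, 0, -0.8, 0, 0, 0, 1, 0, 0, -0.8, 0, 0, 0, 1, 0, 0, -0.8, 0, 0, 0, 1, 0, 0, -0.5, 0, 0, 0, 1]

```text
clock: 32.73
tool_pos: [413.1, 199.5, 196.3]
orientation: [-3.124, 0.32, -0.003]
wrist_force: [0.6, -0.1, -1.4]
gripper_width: 29.8
grip_force: 30.1
```

```bash
python3 go.py 466.4 -226.8 190 -0.074 16
```

```text
t 32.73 pos [413.1 199.5 196.3] phi -0.204 j [-0.66  0.56  0.17  2.11 -0.19  0.48 -2.12] w 29.8 gf 30.1 F [ 0.6 -0.1 -1.4]
0.29, 0.85, 0.01, -0, -0, -0.07
0.28, 0.85, 0.01, -0, -0, -0.07
0.27, 0.85, 0.01, -0, -0, -0.07
0.27, 0.85, 0.01, -0, -0, -0.07
0.26, 0.86, 0.01, -0, -0, -0.07
0.25, 0.86, 0.01, -0, -0, -0.07
0.25, 0.86, 0.01, -0, -0, -0.07
0.24, 0.86, 0.01, -0, -0, -0.07
0.23, 0.86, 0.01, -0, -0, -0.07
0.22, 0.87, 0.02, -0, -0, -0.07
0.22, 0.87, 0.01, -0, -0, -0.06
0.21, 0.87, 0.02, -0, -0, -0.07
0.2, 0.87, 0.01, -0, -0, -0.06
0.2, 0.87, 0.02, -0, -0, -0.07
0.19, 0.88, 0.01, -0.01, -0.01, -0.06
0.19, 0.88, 0.02, -0, -0, -0.07
--
```

Call:
move_arm:
  plan: [0.29, 0.85, 0.01, 0, 0, -0.07, 1, 0.28, 0.85, 0.01, 0, 0, -0.07, 1, 0.27, 0.85, 0.01, 0, 0, -0.07, 1, 0.27, 0.85, 0.01, 0, 0, -0.07, 1, 0.26, 0.86, 0.01, 0, 0, -0.07, 1, 0.25, 0.86, 0.01, 0, 0, -0.07, 1, 0.25, 0.86, 0.01, 0, 0, -0.07, 1, 0.24, 0.86, 0.01, 0, 0, -0.07, 1]

```text
clock: 33.4
tool_pos: [439.1, -15.0, 191.9]
orientation: [3.134, -0.214, -0.0]
wrist_force: [0.4, -0.1, -1.7]
gripper_width: 29.8
grip_force: 30.1
```

Call:
move_arm:
  plan: [0.23, 0.86, 0.01, 0, 0, -0.07, 1, 0.22, 0.87, 0.02, 0, 0, -0.07, 1, 0.22, 0.87, 0.01, 0, 0, -0.06, 1, 0.21, 0.87, 0.02, 0, 0, -0.07, 1, 0.2, 0.87, 0.01, 0, 0, -0.06, 1, 0.2, 0.87, 0.02, 0, 0, -0.07, 1, 0.19, 0.88, 0.01, 0, 0, -0.06, 1, 0.19, 0.88, 0.02, 0, 0, -0.07, 1]

```text
clock: 34.07
tool_pos: [465.7, -228.2, 188.3]
orientation: [3.139, -0.115, -0.001]
wrist_force: [0.6, -0.1, -1.9]
gripper_width: 29.8
grip_force: 30.1
```

Call:
move_arm:
  plan: [0, 0, 0.5, 0, 0, 0, 1, 0, 0, 0.5, 0, 0, 0, 1, 0, 0, 0.5, 0, 0, 0, 1, 0, 0, 0, 0, 0, 0, 1, 0, 0, 0, 0, 0, 0, 1]

```text
clock: 34.48
tool_pos: [465.6, -226.6, 142.8]
orientation: [-3.139, 0.115, 0.003]
wrist_force: [0.4, 0.6, -0.7]
gripper_width: 29.9
grip_force: 30.1
```

```bash
python3 go.py 466.4 -226.8 80 -0.074 5
```

```text
t 34.48 pos [ 465.6 -226.6  142.8] phi -0.073 j [ 0.36  0.7  -0.    1.98  0.    0.46 -1.28] w 29.9 gf 30.1 F [ 0.4  0.6 -0.7]
0.01, 0, 0.42, -0, 0, 0
0.01, 0, 0.42, -0, 0, 0
0, 0, 0.42, -0, 0.01, 0
0.01, 0, 0.42, -0, 0, 0
0, 0, 0.41, -0, 0.01, 0.01
--
```

Call:
move_arm:
  plan: [0.01, 0, 0.42, 0, 0, 0, 1, 0.01, 0, 0.42, 0, 0, 0, 1, 0, 0, 0.42, 0, 0, 0, 1, 0, 0, 0.42, 0, 0, 0, 1, 0, 0, 0.42, 0, 0, 0, 1, 0, 0, 0, 0, 0, 0, 1, 0, 0, 0, 0, 0, 0, 1]

```text
clock: 35.07
tool_pos: [467.2, -227.0, 80.4]
orientation: [3.139, -0.115, 0.0]
wrist_force: [0.2, -0.1, -1.0]
gripper_width: 29.8
grip_force: 30.1
```

Call:
move_arm:
  plan: [0, 0, 0.3, 0, 0, 0, 1, 0, 0, 0.25, 0, 0, 0, 1, 0, 0, 0.15, 0, 0, 0, 1, 0, 0, 0, 0, 0, 0, 1, 0, 0, 0, 0, 0, 0, 1, 0, 0, 0, 0, 0, 0, 1]

```text
clock: 35.57
tool_pos: [467.0, -227.0, 58.8]
orientation: [3.139, -0.115, 0.0]
wrist_force: [-0.6, -0.2, -1.2]
gripper_width: 29.8
grip_force: 30.1
```

Call:
move_arm:
  plan: [0, 0, 0.05, 0, 0, 0, 1, 0, 0, 0.03, 0, 0, 0, 1, 0, 0, 0, 0, 0, 0, 1]

```text
clock: 35.82
tool_pos: [467.1, -227.0, 56.4]
orientation: [3.139, -0.115, 0.001]
wrist_force: [-0.1, -0.5, 0.3]
gripper_width: 29.7
grip_force: 30.1
```

Call:
move_arm:
  plan: [0, 0, 0.02, 0, 0, 0, 1, 0, 0, 0, 0, 0, 0, 1]

```text
clock: 35.98
tool_pos: [467.1, -227.0, 56.4]
orientation: [3.139, -0.115, 0.001]
wrist_force: [-0.2, 0.7, 5.3]
gripper_width: 29.8
grip_force: 30.2
```

Contact. I release, rise, and move off toward y = 0 for a final look.

Call:
move_arm:
  plan: [0, 0, 0, 0, 0, 0, 0.09, 0, 0, 0, 0, 0, 0, 0.09, 0, 0, 0, 0, 0, 0, 0.09, 0, 0, -0.3, 0, 0, 0, 0.09, 0, 0, -0.5, 0, 0, 0, 0.09, 0, 0, -0.8, 0, 0, 0, 0.09, 0, 0, -1, 0, 0, 0, 0.09, 0, 0, -1, 0, 0, 0, 0.09]

```text
clock: 36.65
tool_pos: [466.3, -226.7, 165.0]
orientation: [-3.139, 0.115, 0.002]
wrist_force: [0.3, -0.5, 0.5]
gripper_width: 40.2
grip_force: 0.0
```

Call:
move_arm:
  plan: [0, -0.9, -0.2, 0, 0, 0, 0.09, 0, -0.9, -0.2, 0, 0, 0, 0.09, 0, -0.9, -0.2, 0, 0, 0, 0.09, 0, -0.9, -0.2, 0, 0, 0, 0.09, 0, -0.9, -0.2, 0, 0, 0, 0.09, 0, -0.9, -0.2, 0, 0, 0, 0.09, 0, -0.9, 0, 0, 0, 0, 0.09, 0, -0.9, 0, 0, 0, 0, 0.09]

```text
clock: 37.32
tool_pos: [482.8, -10.2, 200.7]
orientation: [-3.139, 0.115, -0.002]
wrist_force: [-0.2, 0.7, 0.3]
gripper_width: 40.0
grip_force: 0.0
```

Call:
move_arm:
  plan: [-0.1, -0.9, 0, 0, 0, 0, 0.09, -0.1, -0.9, 0, 0, 0, 0, 0.09, -0.1, -0.9, 0, 0, 0, 0, 0.09, -0.1, -0.9, 0, 0, 0, 0, 0.09, -0.1, -0.9, 0, 0, 0, 0, 0.09, -0.1, -0.9, 0, 0, 0, 0, 0.09, 0, 0, 0, 0, 0, 0, 0.09, 0, 0, 0, 0, 0, 0, 0.09]

```text
clock: 37.98
tool_pos: [476.3, 153.2, 200.1]
orientation: [-3.139, 0.109, -0.0]
wrist_force: [-0.5, -1.1, 0.0]
gripper_width: 40.1
grip_force: 0.0
```

```bash
python3 look.py pics/a9.png side,205,90,80,110 top,310,160,110,75; python3 ov.py pics/a10.png 458.5,-313.5,-0.074 452.1,-400.3,-.074 456.4,-342.4,-.074 460.6,-284.6,-.074 464.9,-226.7,-.074; python3 - <<'E'
import cv2
a=cv2.imread('pics/a9.png');b=cv2.imread('pics/a10.png')
b=cv2.resize(b,(400,273));a[280:553,400:]=b;cv2.imwrite('pics/a11.png',a)
E
```

```text
(no output)
```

View pics/a11.png

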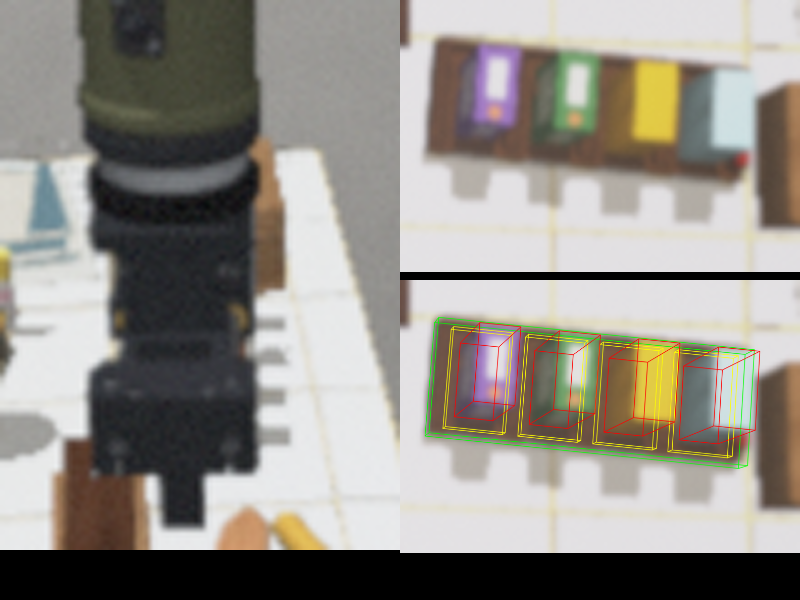

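Violet, green, orange and blue stand upright from left to right, each matching its bay-centre overlay to within about 2-3 mm. The arm is clear of everything, so I hand in.

```bash
python3 -c "
from plant import *
print(hand_in())"
```

```text
the job is handed in; nothing more can be done
None
```

The job is handed in: the four soaps stand on end in the display in reversed order (violet, green, orange, blue from left to right), each within about 2–3 mm of its bay's centre by the last top picture.

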